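Pile three blanks in the leaf drilling jig and close the drill plate

TASK

Get the drilling jig ready to drill three blanks at one go: lay the two loose blanks flat on the blank that is already in the jig, so that the three make one square pile with flush edges, snug against the locating pins. Then swing the hinged drill plate down until it lies level on the pile. Leave the tape measure and the sanding block where they are.

Things in the scene. Friction and masses are not known exactly. Their poses are not given: they have to be found in the camera images.
- jig: leaf-type drilling jig, fixed to the bench: base 110 x 232 x 18 mm (own x -55 to 55, own y -100 to 132), dark wood. Origin on the base's underside, below the centre of the nest where the blanks belong; y runs along the blanks towards the hinge. A steel hinge bracket, 80 mm wide, 76 mm high, stands at y = 95 to 125 mm. The -x side and the -y end of the nest are open
- nest (a point): centre of the nest on the base's top, 18 mm above the jig's origin, axes as the jig. Three steel locating pins, 12 mm thick, 41 mm high, noses tapered, stand round it at x, y = (31, -50), (31, 50) and (0, 81) mm: a blank centred here with its length along y just touches all three. The three blanks' undersides lie 0, 15 and 30 mm above this point, the pile's top 45 mm
- blank_1: flat hardwood blank, 50 x 150 x 15 mm (its own x, y, z), plain pale wood, all three equal, two fine pencil crosses on the upper face; origin at the centre of its underside, y along its length; 85 g. At the start it already lies in the jig against the pins; it is the lowest of the pile
- blank_2: flat hardwood blank, 50 x 150 x 15 mm (its own x, y, z), plain pale wood, all three equal, two fine pencil crosses on the upper face; origin at the centre of its underside, y along its length; 85 g. At the start it lies flat on the bench to the right of the jig; it goes second or third, as you like
- blank_3: flat hardwood blank, 50 x 150 x 15 mm (its own x, y, z), plain pale wood, all three equal, two fine pencil crosses on the upper face; origin at the centre of its underside, y along its length; 85 g. At the start it lies flat on the bench to the right of the jig; it goes second or third, as you like
- leaf (a joint): hinge of the drill plate (aluminium, 44 mm wide, 8 mm thick, 178 mm from hinge to end, two drill bushes, then a ball knob), rad: 0 = level on a pile of three blanks, 1.57 = upright, range -0.06 to 1.9; starts open, a little past upright. Stiff: above about 1 rad it stays where it is left, below that it sinks slowly by itself
- leaf_hinge (a point): centre of the drill plate's hinge axis, at jig (0, 108, 67) mm, in mid-thickness of the plate; its axes turn with the plate: x along the hinge axis, the plate runs along -y, z out of its upper face (the face away from the pile)
- leaf_knob (a point): centre of the black ball knob, 22 mm in diameter, at the free end of the drill plate, 202 mm from the hinge axis along -y of the plate; joined to the plate's end by a short 8 mm stem; same axes as leaf_hinge
- tape_measure: yellow tape measure, 73 x 38 x 66 mm, standing beyond the work; to be left alone; origin at the centre of its underside
- sanding_block: brown sanding block, 116 x 61 x 36 mm, beyond the work; to be left alone; origin at the centre of its underside
Things that resemble listed ones, but are neither listed nor needed, are in the scene too. What is shaped like the blank_2 but black is not meant.

How it is judged:
By the outcome, as a careful person would: the job done as asked, in the order asked, and still so for the second after the job is handed in, with the robot touching nothing.
It also fails if it takes over 72 s, if anything falls off the work surface, if the arm or the gripper's body presses on something with over 40 N, if the wrist force passes 120 N, or if a joint passes its speed limit or range.

ROBOT

A 7-joint arm with a two-finger parallel gripper is mounted at the origin on a cart in front of the work surface, level with it; the furniture and walls round the work are solid. World frame = base frame: x ahead of the robot, y to its left, z up, the work surface at z = 0. Lengths are in m, angles in rad, forces in N, time in s.
With the tool pointing down it reaches from about 0.4 to 0.875 m from the base axis. Payload 19.3 kg.
Tool frame: the origin (TCP) lies at the very end of the fingers, on their centre line; the grasp point (between the pads) lies 19 mm behind it; z points along the fingers, y is the line along which they close (so a half turn about z gives the same grasp; the last joint's range is limited). The gripper opens to 85 mm and grips with 20 to 120 N. Pads are 22 mm wide; open, the fingers measure 114 mm over their backs; the gripper's body (76 mm by 85 mm) begins 54 mm behind the grasp point. The pads swing forward as they close: fully open they stand 13 mm farther back than shut.
Start: joints at [-0.07, 0.521, -0.036, 1.599, 0.021, 1.021, -0.113], TCP at [0.625, -0, 0.209] pointing down, gripper open.
Joint ranges: [-2.91, 2.91], [-0.3, 2.13], [-1.5, 1.42], [0.17, 2.43], [-1.26, 4.41], [0.16, 1.93], [-2.52, 2.52]. Speed limits (rad/s): [1.89, 1.89, 2.39, 2.39, 3.01, 3.01, 3.01].

INTERFACE

Orientations are given as [roll, pitch, yaw] about the fixed x, y, z axes, in that order (R = Rz(yaw) Ry(pitch) Rx(roll)).
In Python, from workcell import monitor, optics, workorder gives the robot as it stands.
- The arm moves only by the tool apply_moves, never from a script. Its arguments are lists of equal length, an entry for each row: "linear": the shift along the tool's x, y, z each as a share of 0.1 m, from -1 to 1, a list of three; "delta_rot": the turn, a rotation vector about the tool's x, y, z each as a share of 120 degrees, from -1 to 1, a list of three. A call has exactly 5 rows; each row is the pose to reach, as a shift and turn from the pose commanded when the call began, along the tool's axes at that moment; what a row does not reach only later rows make up. A row lasts 1/12 s, in which the tool goes at most 41.7 mm and 7.16 degrees, less where a joint would pass 70% of its speed; a pose out of reach is approached as far as the arm can. A call with a number of a shift or a turn outside -1 to 1 is refused whole. A call with a gripper value outside its range is refused whole. "gripper" is the opening, from -1 (shut) to 1 (fully open), set as the call begins (left out, the last holds). The fingers move at their own pace and stop on an object; "force" is the grip in N (left out, the last holds). Time passes only in rows, so rows that repeat a pose let the fingers close, or fill a call up. It gives the time, the measured TCP pose, the force, the opening and the grip force at its end, in the units of the state.
- monitor.observe(): the state, without advancing time (a new reading comes with each control period).
- optics.grab_frame(name): name is "scene" or "side" or "wrist"; returns (picture, depth): 420x560x3 uint8, red, green, blue; 420x560 float32, m along the optical axis (not along the pixel's ray), 0 where there is no reading.
- optics.camera_info(name): a dict with "fx", "fy", "cx", "cy" (pixels), "rvec" (rotation vector, rad) and "tvec" (3), from world to camera coordinates, as OpenCV has them; the wrist camera has in their place "T_tool_cam" (4x4, takes a point from camera to tool coordinates, whose origin is the TCP and whose axes are the flange's). Camera axes: x right, y down, z forward; pixel columns grow to the right and rows downward; lengths in m; the calibration is good to about 2 mm. A picture is of the moment at which its call begins: read the wrist's pose just before it. camera_info takes no time and is no camera call.
- workorder.job_done(): hands the job in; it is judged then, once.
The state is a dict: "clock": time; "qpos": joint angles; "qd": joint speeds; "joint_efforts": joint torques, N m; "position": TCP position; "tool_rot": TCP orientation; "force": force on the tool from outside, world axes, zero at the start; "moment": the same for the moment, N m; "grip_width": finger opening in m; "finger_force": force on a finger pad.
Only numpy, scipy, OpenCV 4.12 (cv2) and the standard library are available. Lean on these libraries where they do the work, as an engineer would, in place of code of your own. Each camera call takes 0.05 s, during which the arm holds its last target. There are 200 camera calls.

## Working session

There is one attempt and no reset: what is moved stays moved. The work goes in short steps, Python scripts to look and compute and a tool call to move; the robot and the scene stay as the last step left them, time stands still between calls to the robot, and variables do not carry over. Pictures are saved under pics/ and viewed, at most 10 in all, crops included, and the job is handed in when it is done.

Besides the shell and the picture viewer there is one more tool, called by a JSON object that holds its "name" and its "arguments", one argument or row to a line. apply_moves: Moves the arm, as the interface text tells. Its arguments: {"type":"object","properties":{"linear":{"type":"array"},"delta_rot":{"type":"array"},"gripper":{"type":"number"},"force":{"type":"number"}},"required":["linear","delta_rot"]}

```bash
mkdir -p pics; ls; python3 - <<'E'
from workcell import monitor, optics
import cv2,numpy as np
print(monitor.observe())
for n in ("scene","side","wrist"):
    p,d=optics.grab_frame(n); cv2.imwrite(f"pics/{n}0.png",p[:,:,::-1]); np.save(f"{n}0.npy",d); print(n,optics.camera_info(n))
E
```

```text
pics
{'clock': 0.0, 'qpos': array([-0.07024448,  0.52204551, -0.03633112,  1.6000308 ,  0.02119748,
        1.02113176, -0.1128031 ]), 'qd': array([ 7.86970352e-04,  7.50537133e-04,  4.98810164e-05, -2.00663929e-04,
        1.02900853e-03, -5.54016789e-04,  6.67101308e-04]), 'joint_efforts': array([-4.24098413e-03, -9.27110124e+01,  1.97758444e+00, -3.69928443e+01,
        1.76317629e-02,  8.19846697e-03, -6.58496788e-05]), 'position': array([ 6.24605596e-01, -1.11571882e-05,  2.07997934e-01]), 'tool_rot': array([-3.14036522e+00,  8.61281656e-05,  1.57083011e+00]), 'force': array([ 0.27808853, -0.10281122,  0.3389401 ]), 'moment': array([ 0.05367803, -0.05336716, -0.01192515]), 'finger_force': 0.0, 'grip_width': 0.08536052871137954}
scene {'fx': 476.1264642453707, 'fy': 476.1264642453707, 'cx': 284.1180674055304, 'cy': 208.8355429223472, 'rvec': array([ 1.92855908, -1.20134904,  0.60147961]), 'tvec': array([-0.36038097,  0.31721869,  1.09521086])}
side {'fx': 460.8094870562207, 'fy': 460.8094870562207, 'cx': 283.4703719982092, 'cy': 211.47706333824013, 'rvec': array([ 1.91704394, -0.52476682,  0.35539195]), 'tvec': array([-0.50463746,  0.12410771,  1.19671813])}
wrist {'fx': 357.6087533479398, 'fy': 357.6087533479398, 'cx': 282.5493260690255, 'cy': 205.31583037765478, 'T_tool_cam': array([[-1.11629575e-04, -9.52867654e-01, -3.03386259e-01,
         7.69179081e-02],
       [ 9.99999800e-01,  8.25769536e-05, -6.27300858e-04,
         1.61918060e-04],
       [ 6.22787410e-04, -3.03386268e-01,  9.52867454e-01,
        -1.65659756e-01],
       [ 0.00000000e+00,  0.00000000e+00,  0.00000000e+00,
         1.00000000e+00]])}
```

View pics/scene0.png

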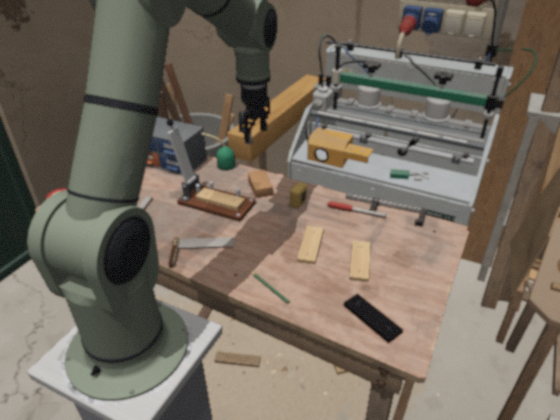

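View pics/side0.png

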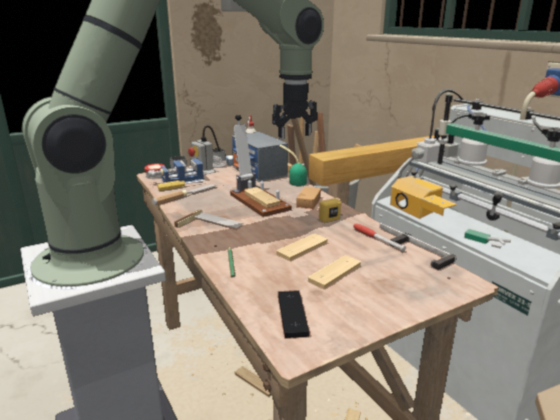

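View pics/wrist0.png

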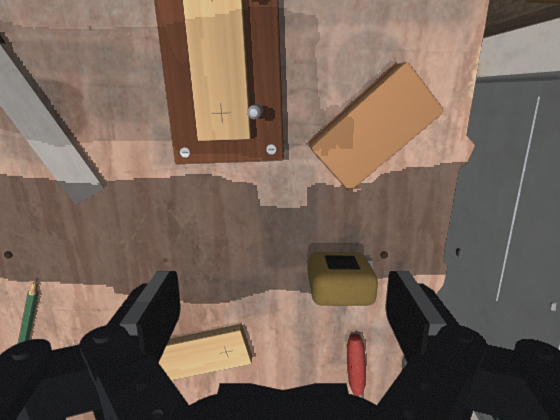

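The wrist view shows the jig at the top: blank_1's end at (197–250, 139), base corners (175,163) and (285,158), pin at (256,112). One loose blank's end is at (245,345). In the side view the loose blanks are at (302,247) and (335,271), and the black decoy is at (293,313).

```bash
cat > h.py <<'E'
import numpy as np,cv2
from scipy.spatial.transform import Rotation as R
from workcell import monitor,optics
def pose():
    s=monitor.observe(); T=np.eye(4); T[:3,:3]=R.from_euler('xyz',s['tool_rot']).as_matrix(); T[:3,3]=s['position']; return T
def cam(n,T=None):
    c=optics.camera_info(n); K=np.array([[c['fx'],0,c['cx']],[0,c['fy'],c['cy']],[0,0,1]])
    if n=='wrist': return K,T@c['T_tool_cam']
    M=np.eye(4); M[:3,:3]=cv2.Rodrigues(c['rvec'])[0]; M[:3,3]=c['tvec']; return K,np.linalg.inv(M)
def ray(n,px,z,T=None):
    K,W=cam(n,T); r=W[:3,:3]@np.linalg.solve(K,[px[0],px[1],1.]); o=W[:3,3]; return o+r*(z-o[2])/r[2]
def cloud(n,d,T=None):
    K,W=cam(n,T); v,u=np.indices(d.shape); P=np.stack([(u-K[0,2])/K[0,0]*d,(v-K[1,2])/K[1,1]*d,d],-1)
    return P@W[:3,:3].T+W[:3,3]
def proj(n,p,T=None):
    K,W=cam(n,T); q=np.linalg.inv(W)@np.append(p,1); q=K@q[:3]; return q[:2]/q[2]
E
python3 - <<'E'
from h import *
T=pose()
for p,z in [((197,140),.033),((250,138),.033),((175,163),.018),((285,158),.018),((183,0),.033),((243,0),.033),((256,112),.059),((245,325),.015),((253,360),.015)]: print('w',p,ray('wrist',p,z,T).round(4))
for p in [(302,247),(335,271)]: print('side',p,ray('side',p,.015).round(3))
for p in [(311,244),(360,260)]: print('scene',p,ray('scene',p,.015).round(3))
P=cloud('wrist',np.load('wrist0.npy'),T); print(P[100,220],P[350,220],P[240,340],P[130,370])
E
```

```text
w (197, 140) [0.5436 0.0331 0.033 ]
w (250, 138) [0.5938 0.035  0.033 ]
w (175, 163) [0.5162 0.0083 0.018 ]
w (285, 158) [0.6269 0.0133 0.018 ]
w (183, 0) [0.5403 0.1506 0.033 ]
w (243, 0) [0.5911 0.1506 0.033 ]
w (256, 112) [0.6019 0.0602 0.059 ]
w (245, 325) [ 0.5802 -0.1855  0.015 ]
w (253, 360) [ 0.5883 -0.2357  0.015 ]
side (302, 247) [ 0.499 -0.245  0.015]
side (335, 271) [ 0.5   -0.391  0.015]
scene (311, 244) [ 0.501 -0.24   0.015]
scene (360, 260) [ 0.498 -0.388  0.015]
[0.56753391 0.06945958 0.03429984] [ 0.54891828 -0.22052462  0.01556141] [ 0.68979219 -0.08417661 -0.00196911] [0.70583883 0.04269333 0.03558316]
```

{"name": "apply_moves", "arguments": {
  "linear": [
    [0.3, -0.3, 0],
    [0.6, -0.6, -0.2],
    [0.6, -0.6, -0.4],
    [0.6, -0.6, -0.4],
    [0.6, -0.6, -0.4]
  ],
  "delta_rot": [
    [0, 0, 0],
    [0, 0, 0],
    [0, 0, 0],
    [0, 0, 0],
    [0, 0, 0]
  ]
}}

```text
clock: 0.57
position: [0.5651, 0.0606, 0.2496]
tool_rot: [3.14, -0.0, 1.572]
force: [-0.7, -0.4, -0.2]
grip_width: 0.0854
finger_force: 0.0
```

```bash
python3 - <<'E'
from h import *
T=pose(); print(T.round(4)); np.save('T1.npy',T)
p,d=optics.grab_frame('wrist'); cv2.imwrite('pics/w1.png',p[:,:,::-1]); np.save('w1.npy',d)
b=cv2.resize(p[:,:,::-1],None,fx=1.42,fy=1.42,interpolation=cv2.INTER_CUBIC); cv2.imwrite('pics/w1b.png',b)
E
```

```text
[[-1.000e-03  1.000e+00  1.800e-03  5.651e-01]
 [ 1.000e+00  1.000e-03  3.000e-04  6.060e-02]
 [ 3.000e-04  1.800e-03 -1.000e+00  2.496e-01]
 [ 0.000e+00  0.000e+00  0.000e+00  1.000e+00]]
```

View pics/w1b.png

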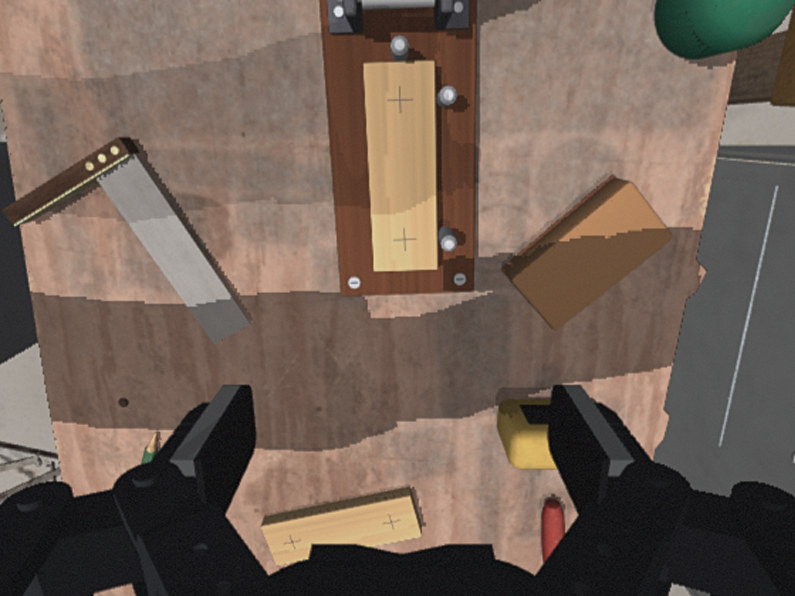

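Blank_1's corners sit at about (363,64), (434,61), (437,269), (374,271) in the enlarged view, with pins at (399,45), (447,95), (448,241). Next I'll view the loose blanks.

{"name": "apply_moves", "arguments": {
  "linear": [
    [-0.4, -0.1, 0],
    [-0.8, -0.3, 0],
    [-1, -0.4, 0],
    [-1, -0.4, 0],
    [-1, -0.4, 0]
  ],
  "delta_rot": [
    [0, 0, 0.045],
    [0, 0, 0.09],
    [0, 0, 0.135],
    [0, 0, 0.18],
    [0, 0, 0.225]
  ]
}}

```text
clock: 1.03
position: [0.5242, -0.0424, 0.2478]
tool_rot: [-3.141, 0.001, 1.091]
force: [0.3, 1.4, 0.4]
grip_width: 0.0857
finger_force: 0.0
```

{"name": "apply_moves", "arguments": {
  "linear": [
    [-0.3, 0, 0],
    [-0.6, 0, 0],
    [-0.98, 0.05, 0],
    [-0.98, 0.05, 0],
    [-0.98, 0.05, 0]
  ],
  "delta_rot": [
    [0, 0, 0.045],
    [0, 0, 0.09],
    [0, 0, 0.135],
    [0, 0, 0.18],
    [0, 0, 0.225]
  ]
}}

```text
clock: 1.45
position: [0.4838, -0.1322, 0.2478]
tool_rot: [-3.141, 0.002, 0.619]
force: [0.8, 1.7, 0.0]
grip_width: 0.085
finger_force: 0.0
```

{"name": "apply_moves", "arguments": {
  "linear": [
    [-0.3, 0.2, 0],
    [-0.6, 0.35, 0],
    [-0.95, 0.54, 0],
    [-0.95, 0.54, 0],
    [-0.95, 0.54, 0]
  ],
  "delta_rot": [
    [0, 0, 0.045],
    [0, 0, 0.09],
    [0, 0, 0.135],
    [0, 0, 0.18],
    [0, 0, 0.225]
  ]
}}

```text
clock: 1.87
position: [0.4382, -0.2316, 0.2478]
tool_rot: [3.141, 0.002, 0.148]
force: [0.3, 1.7, 0.4]
grip_width: 0.0853
finger_force: 0.0
```

{"name": "apply_moves", "arguments": {
  "linear": [
    [-0.05, 0.3, 0],
    [-0.11, 0.69, 0],
    [-0.11, 0.69, 0],
    [-0.11, 0.69, 0],
    [-0.11, 0.69, 0]
  ],
  "delta_rot": [
    [0, 0, 0],
    [0, 0, 0],
    [0, 0, 0],
    [0, 0, 0],
    [0, 0, 0]
  ]
}}

```text
clock: 2.28
position: [0.4392, -0.2992, 0.2476]
tool_rot: [-3.141, 0.002, 0.156]
force: [-0.1, 0.4, 0.5]
grip_width: 0.0857
finger_force: 0.0
```

```bash
python3 - <<'E'
from h import *
T1=np.load('T1.npy'); s=1.42
print('jig');
for p,z in [((363,64),.033),((434,61),.033),((437,269),.033),((374,271),.033),((399,45),.059),((447,95),.059),((448,241),.059)]: print(p,ray('wrist',np.array(p)/s,z,T1).round(4))
T=pose(); print(T.round(4), monitor.observe()['qpos'].round(2)); np.save('T2.npy',T)
p,d=optics.grab_frame('wrist'); cv2.imwrite('pics/w2.png',p[:,:,::-1]); np.save('w2.npy',d)
b=cv2.resize(p[:,:,::-1],None,fx=1.42,fy=1.42,interpolation=cv2.INTER_CUBIC); cv2.imwrite('pics/w2b.png',b)
E
```

```text
jig
(363, 64) [0.5397 0.1815 0.033 ]
(434, 61) [0.5887 0.1834 0.033 ]
(437, 269) [0.5941 0.0348 0.033 ]
(374, 271) [0.545  0.0332 0.033 ]
(399, 45) [0.5646 0.1897 0.059 ]
(447, 95) [0.5961 0.1599 0.059 ]
(448, 241) [0.5996 0.0625 0.059 ]
[[ 9.879e-01  1.552e-01 -1.700e-03  4.392e-01]
 [ 1.552e-01 -9.879e-01  5.000e-04 -2.992e-01]
 [-1.600e-03 -8.000e-04 -1.000e+00  2.476e-01]
 [ 0.000e+00  0.000e+00  0.000e+00  1.000e+00]] [ 0.21  0.35  0.37  1.81 -0.14  1.01 -0.79]
```

View pics/w2b.png

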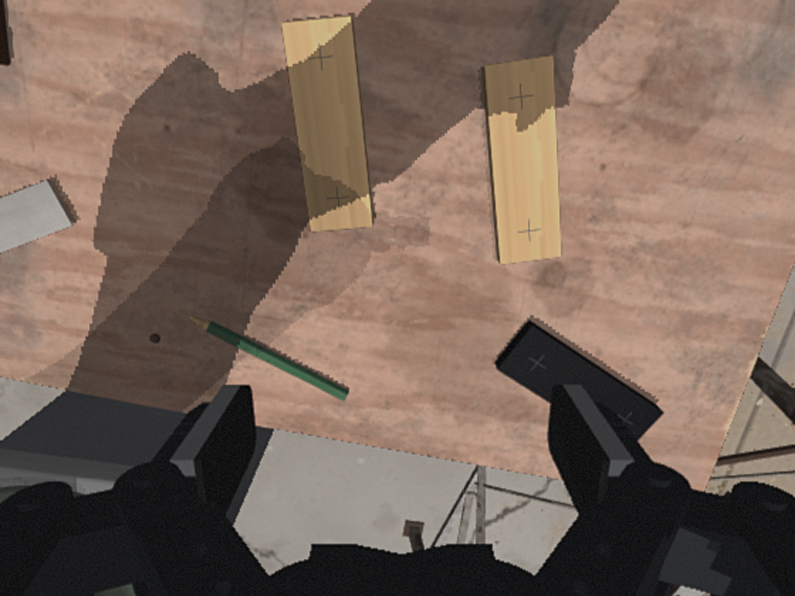

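The left blank's corners are at about (283,23), (352,15), (373,223), (311,232). The right blank's are at (485,67), (552,56), (561,257), (499,264).

```bash
python3 - <<'E'
from h import *
T=np.load('T2.npy'); s=1.42
for C in ([(283,23),(352,15),(373,223),(311,232)],[(485,67),(552,56),(561,257),(499,264)]):
    q=np.array([ray('wrist',np.array(c)/s,.015,T)[:2] for c in C]); print(q.round(4).tolist())
    f=(q[0]+q[1]-q[2]-q[3])/2; print('c',q.mean(0).round(4),'len',np.linalg.norm(f),'w',np.linalg.norm(q[0]-q[1]),'yaw x-dir deg',np.degrees(np.arctan2(f[1],f[0])))
    dd=q.mean(0)-T[:2,3]; print('tool d',T[:2,:2].T@dd)
E
```

```text
[[0.5733, -0.1944], [0.5858, -0.2417], [0.4427, -0.2766], [0.428, -0.2289]]
c [ 0.5075 -0.2354] len 0.1483442571311449 w 0.048997355973529076 yaw x-dir deg 13.53605438087404
tool d [ 0.07735171 -0.05239606]
[[0.5674, -0.3407], [0.582, -0.3866], [0.439, -0.43], [0.4255, -0.3819]]
c [ 0.5035 -0.3848] len 0.14863670862855144 w 0.048185054376986225 yaw x-dir deg 16.539215774855496
tool d [0.0502031  0.09458481]
```

{"name": "apply_moves", "arguments": {
  "linear": [
    [0.2, -0.2, 0.2],
    [0.4, -0.4, 0.5],
    [0.57, -0.51, 0.8],
    [0.57, -0.51, 1],
    [0.57, -0.51, 1]
  ],
  "delta_rot": [
    [0, 0, -0.02],
    [0, 0, -0.039],
    [0, 0, -0.039],
    [0, 0, -0.039],
    [0, 0, -0.039]
  ]
}}

```text
clock: 2.75
position: [0.4869, -0.237, 0.1449]
tool_rot: [-3.138, 0.005, 0.242]
force: [-0.6, -0.9, -0.9]
grip_width: 0.0849
finger_force: 0.0
```

{"name": "apply_moves", "arguments": {
  "linear": [
    [0, 0, 0.3],
    [0, 0, 0.6],
    [0, 0, 0.9],
    [0, 0, 0.9],
    [0, 0, 0.9]
  ],
  "delta_rot": [
    [0, 0, 0],
    [0, 0, 0],
    [0, 0, 0],
    [0, 0, 0],
    [0, 0, 0]
  ]
}}

```text
clock: 3.17
position: [0.4876, -0.2399, 0.0592]
tool_rot: [-3.141, 0.001, 0.238]
force: [-0.1, 0.0, 0.9]
grip_width: 0.0857
finger_force: 0.0
```

```bash
python3 - <<'E'
from h import *
T=pose();s=monitor.observe();print(s['position'].round(4),np.degrees(s['tool_rot']).round(2),s['force'].round(1))
E
```

```text
[ 0.4876 -0.2399  0.0592] [-1.7996e+02  8.0000e-02  1.3650e+01] [-0.1  0.   0.9]
```

{"name": "apply_moves", "arguments": {
  "linear": [
    [0, 0, 0.3],
    [0, 0, 0.5],
    [0, 0, 0.55],
    [0, 0, 0.55],
    [0, 0, 0.55]
  ],
  "delta_rot": [
    [0, 0, 0],
    [0, 0, 0],
    [0, 0, 0],
    [0, 0, 0],
    [0, 0, 0]
  ]
}}

```text
clock: 3.58
position: [0.4889, -0.2403, 0.0056]
tool_rot: [3.14, -0.001, 0.238]
force: [1.1, -1.1, -0.1]
grip_width: 0.0853
finger_force: 0.0
```

{"name": "apply_moves", "arguments": {
  "linear": [
    [0, 0, 0],
    [0, 0, 0],
    [0, 0, 0],
    [0, 0, 0],
    [0, 0, 0]
  ],
  "delta_rot": [
    [0, 0, 0],
    [0, 0, 0],
    [0, 0, 0],
    [0, 0, 0],
    [0, 0, 0]
  ],
  "gripper": -1,
  "force": 35
}}

```text
clock: 4.0
position: [0.4882, -0.2397, 0.0039]
tool_rot: [3.141, -0.0, 0.239]
force: [-0.2, 0.2, -0.8]
grip_width: 0.0253
finger_force: 0.0
```

{"name": "apply_moves", "arguments": {
  "linear": [
    [0, 0, 0],
    [0, 0, 0],
    [0, 0, 0],
    [0, 0, 0],
    [0, 0, 0]
  ],
  "delta_rot": [
    [0, 0, 0],
    [0, 0, 0],
    [0, 0, 0],
    [0, 0, 0],
    [0, 0, 0]
  ]
}}

```text
clock: 4.42
position: [0.488, -0.2397, 0.0036]
tool_rot: [-3.142, 0.0, 0.239]
force: [1.1, -0.9, 0.1]
grip_width: -0.0
finger_force: 0.0
```

The fingers shut on nothing, so I'll look again.

```bash
python3 - <<'E'
from h import *
p,d=optics.grab_frame('wrist'); q,_=optics.grab_frame('side')
cv2.imwrite('pics/c3.png',np.hstack([cv2.resize(p,(400,300)),cv2.resize(q[150:360,200:480],(400,300))])[:,:,::-1])
E
```

```text
(no output)
```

View pics/c3.png

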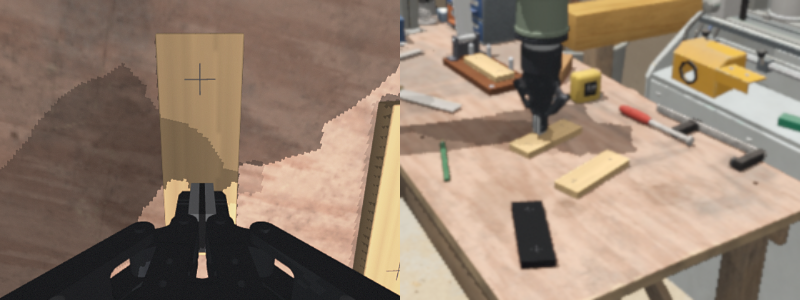

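The picture shows the shut fingers standing over the blank on its centre line, not gripping it. I'll check the fingertip depth.

```bash
python3 - <<'E'
from h import *
s=monitor.observe(); print(s['position'],s['force'],s['joint_efforts'].round(1))
T=pose(); p,d=optics.grab_frame('wrist')
print('tcp px',proj('wrist',T[:3,3],T))
P=(cloud('wrist',d,T)); Pt=(P-T[:3,3])@T[:3,:3]
for v in range(230,380,12): print(v,[ (Pt[v,u]*1e3).round().astype(int).tolist() for u in (268,276,282,290)], (P[v,282,2]*1e3).round(1))
print('blank top z',np.median(P[60:200,235:320,2]),'bench',np.median(P[60:160,20:150,2]))
# open-gripper picture
d2=np.load('w2.npy'); T2=np.load('T2.npy'); P2=(cloud('wrist',d2,T2)-T2[:3,3])@T2[:3,:3]
for uv in [(400,272),(412,278),(390,280),(430,300),(165,275),(155,280)]: print(uv,(P2[uv[1],uv[0]]*1e3).round(1))
E
```

```text
[ 0.48805576 -0.23974     0.00357126] [-0.34116092  0.56191458  0.46715539] [ -0.  -91.4   8.7 -19.8   0.    0.   -0. ]
tcp px [281.10371633 251.86775847]
230 [[17, -6, -13], [17, -2, -13], [16, 0, -11], [17, 4, -13]] 14.9
242 [[11, -6, -12], [10, -2, -11], [11, 0, -12], [11, 4, -12]] 15.4
254 [[5, -6, -13], [5, -2, -12], [4, 0, -12], [4, 4, -12]] 15.4
266 [[11, -5, -36], [11, -2, -36], [11, 1, -37], [11, 4, -37]] 40.2
278 [[11, -5, -47], [11, -2, -46], [11, 1, -45], [11, 4, -46]] 49.0
290 [[11, -4, -55], [11, -2, -55], [11, 1, -55], [11, 3, -55]] 58.3
302 [[12, -4, -64], [10, -1, -61], [10, 1, -61], [10, 3, -61]] 64.5
314 [[12, -4, -70], [11, -1, -69], [5, 1, -60], [12, 3, -70]] 63.3
326 [[12, -4, -76], [8, -1, -70], [0, 1, -61], [8, 3, -72]] 64.1
338 [[12, -3, -82], [3, -1, -70], [-5, 1, -60], [3, 3, -70]] 63.3
350 [[14, -3, -89], [-2, -1, -70], [-10, 1, -60], [-1, 3, -71]] 64.0
362 [[9, -3, -88], [-6, -1, -71], [-71, 0, 4], [-6, 3, -71]] -0.1
374 [[7, -3, -89], [-12, -1, -70], [-79, 0, 3], [-9, 3, -73]] 0.5
blank top z 0.015400082109579855 bench 0.0004121256255629757
(400, 272) [ 10.7  46.4 -41.1]
(412, 278) [ 10.6  49.5 -45.5]
(390, 280) [  6.5  43.3 -39.8]
(430, 300) [  6.3  53.6 -53.8]
(165, 275) [ 11.1 -43.9 -44.3]
(155, 280) [ 11.4 -46.2 -48.6]
```

```bash
python3 - <<'E'
from h import *
T=pose(); p,d=optics.grab_frame('wrist'); Pt=(cloud('wrist',d,T)-T[:3,3])@T[:3,:3]
for v in range(254,268): print(v,[ (Pt[v,u]*1e3).round(1).tolist() for u in (272,278,286)])
q,dq=optics.grab_frame('side'); u,v=proj('side',T[:3,3]); print('tcp in side',u,v)
Q=(cloud('side',dq)-T[:3,3])@T[:3,:3]
m=(np.abs(Q[...,0])<25)&(np.abs(Q[...,1])<25)&(Q[...,2]<-14)&(Q[...,2]>-60)
print('lowest finger pts (side)',np.sort(Q[...,2][m])[-12:].round(4))
a=q[int(v)-60:int(v)+40,int(u)-60:int(u)+60]; cv2.imwrite('pics/s4.png',cv2.resize(a,(720,600),interpolation=cv2.INTER_NEAREST)[:,:,::-1])
E
```

```text
254 [[4.0, -4.3, -10.9], [4.7, -1.4, -12.4], [4.1, 2.4, -11.1]]
255 [[4.5, -4.2, -13.0], [4.1, -1.4, -12.3], [4.1, 2.4, -12.1]]
256 [[10.5, -3.8, -26.5], [9.8, -1.2, -25.1], [10.9, 2.2, -27.3]]
257 [[10.7, -3.7, -27.9], [10.8, -1.2, -28.2], [11.0, 2.2, -28.5]]
258 [[10.5, -3.7, -28.5], [10.0, -1.2, -27.5], [10.5, 2.2, -28.5]]
259 [[10.7, -3.7, -29.7], [10.9, -1.2, -30.3], [10.8, 2.2, -30.0]]
260 [[10.9, -3.6, -31.2], [11.2, -1.1, -31.8], [11.1, 2.2, -31.6]]
261 [[11.0, -3.6, -32.2], [11.0, -1.1, -32.2], [10.3, 2.2, -30.8]]
262 [[11.7, -3.5, -34.6], [11.2, -1.1, -33.6], [10.6, 2.2, -32.4]]
263 [[10.5, -3.6, -33.0], [11.2, -1.1, -34.5], [10.7, 2.2, -33.4]]
264 [[10.1, -3.6, -33.1], [11.1, -1.1, -35.2], [10.4, 2.2, -33.8]]
265 [[10.7, -3.5, -35.3], [10.5, -1.1, -34.8], [10.9, 2.1, -35.5]]
266 [[11.0, -3.5, -36.7], [11.0, -1.1, -36.6], [10.6, 2.1, -35.9]]
267 [[10.7, -3.5, -37.0], [10.8, -1.1, -37.2], [10.8, 2.1, -37.1]]
tcp in side 297.3710280335379 251.06784114274063
lowest finger pts (side) []
```

View pics/s4.png

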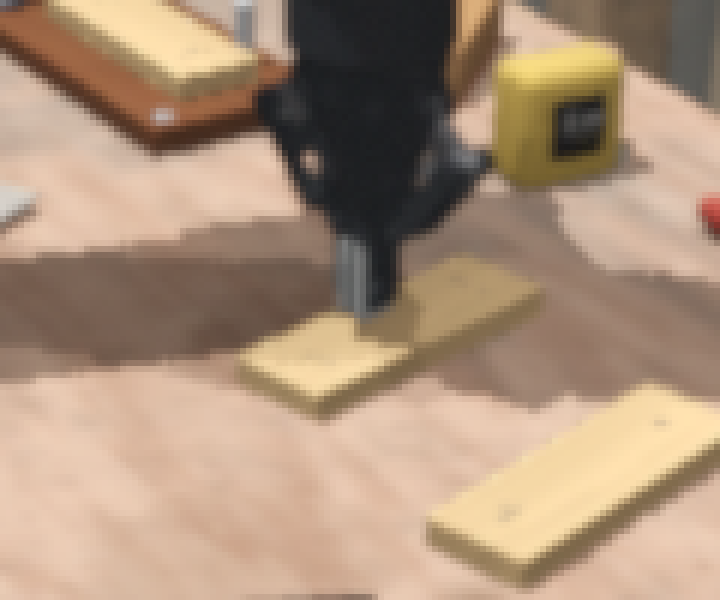

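The shut tips actually sit about 26 mm behind the reported TCP, at z ≈ 30 mm. The side view agrees: the tip hovers above the blank at (365,310). I'll open and go about 28 mm lower.

{"name": "apply_moves", "arguments": {
  "linear": [
    [0, 0, 0],
    [0, 0, 0],
    [0, 0, 0],
    [0, 0, 0],
    [0, 0, 0]
  ],
  "delta_rot": [
    [0, 0, 0],
    [0, 0, 0],
    [0, 0, 0],
    [0, 0, 0],
    [0, 0, 0]
  ],
  "gripper": 1
}}

```text
clock: 5.08
position: [0.4881, -0.2397, 0.0036]
tool_rot: [-3.142, 0.0, 0.239]
force: [0.2, -0.2, -0.1]
grip_width: 0.0604
finger_force: 0.0
```

{"name": "apply_moves", "arguments": {
  "linear": [
    [0, 0, 0],
    [0, 0, 0],
    [0, 0, 0.1],
    [0, 0, 0.2],
    [0, 0, 0.27]
  ],
  "delta_rot": [
    [0, 0, 0],
    [0, 0, 0],
    [0, 0, 0],
    [0, 0, 0],
    [0, 0, 0]
  ]
}}

```text
clock: 5.5
position: [0.4876, -0.2395, -0.0249]
tool_rot: [-3.141, 0.001, 0.239]
force: [0.2, 0.8, 0.2]
grip_width: 0.0856
finger_force: 0.0
```

{"name": "apply_moves", "arguments": {
  "linear": [
    [0, 0, 0],
    [0, 0, 0],
    [0, 0, 0],
    [0, 0, 0],
    [0, 0, 0]
  ],
  "delta_rot": [
    [0, 0, 0],
    [0, 0, 0],
    [0, 0, 0],
    [0, 0, 0],
    [0, 0, 0]
  ],
  "gripper": -1,
  "force": 35
}}

```text
clock: 5.92
position: [0.4883, -0.2398, -0.0231]
tool_rot: [3.141, -0.0, 0.239]
force: [0.5, -0.6, -1.3]
grip_width: 0.0492
finger_force: 36.3
```

```bash
python3 - <<'E'
from h import *
s=monitor.observe(); print(s)
E
```

```text
{'clock': 5.9167, 'qpos': array([ 0.223593  ,  0.7633898 ,  0.17271546,  1.95745258, -0.28080089,
        0.44304108, -0.7282438 ]), 'qd': array([ 0.00037927,  0.00290613,  0.00080516, -0.00011747, -0.00080209,
        0.00013513,  0.0007728 ]), 'joint_efforts': array([ 7.79555552e-02, -9.40046740e+01,  8.65765482e+00, -1.80758017e+01,
        1.17430498e-02,  1.22421188e-02,  2.75036567e-03]), 'position': array([ 0.48826072, -0.23979133, -0.02309906]), 'tool_rot': array([ 3.14131791e+00, -3.80176357e-04,  2.38727984e-01]), 'force': array([ 0.45285587, -0.55382722, -1.26378697]), 'moment': array([-0.01996226,  0.01003556, -0.02151981]), 'finger_force': 36.33180856704712, 'grip_width': 0.04917689644229831}
```

Gripped at 49 mm width. Carrying it over to the nest.

{"name": "apply_moves", "arguments": {
  "linear": [
    [0, 0, -0.4],
    [0.1, -0.2, -0.8],
    [0.2, -0.5, -1],
    [0.38, -0.73, -1],
    [0.38, -0.73, -1]
  ],
  "delta_rot": [
    [0, 0, -0.02],
    [0, 0, -0.07],
    [0, 0, -0.12],
    [0, 0, -0.17],
    [0, 0, -0.218]
  ]
}}

```text
clock: 6.33
position: [0.5108, -0.1541, 0.0784]
tool_rot: [3.14, -0.004, 0.707]
force: [0.7, 1.6, -1.8]
grip_width: 0.0489
finger_force: 37.5
```

{"name": "apply_moves", "arguments": {
  "linear": [
    [0.2, -0.15, 0],
    [0.4, -0.3, 0],
    [0.6, -0.5, 0],
    [0.79, -0.64, 0],
    [0.79, -0.64, 0]
  ],
  "delta_rot": [
    [0, 0, -0.045],
    [0, 0, -0.09],
    [0, 0, -0.135],
    [0, 0, -0.18],
    [0, 0, -0.218]
  ]
}}

```text
clock: 6.75
position: [0.5284, -0.0548, 0.0769]
tool_rot: [3.142, -0.002, 1.162]
force: [-0.1, 0.4, -0.9]
grip_width: 0.0492
finger_force: 37.4
```

{"name": "apply_moves", "arguments": {
  "linear": [
    [0.2, -0.05, 0],
    [0.4, -0.1, 0],
    [0.6, -0.15, 0],
    [0.9, -0.18, 0],
    [0.9, -0.18, 0]
  ],
  "delta_rot": [
    [0, 0, -0.045],
    [0, 0, -0.09],
    [0, 0, -0.135],
    [0, 0, -0.18],
    [0, 0, -0.217]
  ]
}}

```text
clock: 7.17
position: [0.5489, 0.0354, 0.077]
tool_rot: [3.14, -0.003, 1.616]
force: [-1.5, 1.3, -0.1]
grip_width: 0.0492
finger_force: 37.4
```

{"name": "apply_moves", "arguments": {
  "linear": [
    [0.2, 0.1, 0],
    [0.4, 0.2, 0],
    [0.5, 0.2, 0],
    [0.5, 0.2, 0],
    [0.5, 0.2, 0]
  ],
  "delta_rot": [
    [0, 0, 0],
    [0, 0, 0],
    [0, 0, 0],
    [0, 0, 0],
    [0, 0, 0]
  ]
}}

```text
clock: 7.58
position: [0.5654, 0.0801, 0.0766]
tool_rot: [-3.141, 0.0, 1.607]
force: [0.3, -0.3, -0.8]
grip_width: 0.049
finger_force: 37.5
```

```bash
cat > g.py <<'E'
from h import *
import sys
# args: target x y z yaw(rad) -> tool shares
t=list(map(float,sys.argv[1:5])); s=monitor.observe(); T=pose()
print('clock',round(s['clock'],2),s['position'].round(4),s['tool_rot'].round(4),'F',s['force'].round(1),'w',s['grip_width'].round(4),s['finger_force'])
print('shift',((T[:3,:3].T@(np.array(t[:3])-T[:3,3]))*10).round(3),'rotvec',(R.from_matrix(T[:3,:3].T@R.from_euler('xyz',[np.pi,0,t[3]]).as_matrix()).as_rotvec()/np.radians(120)).round(4))
E
python3 g.py .5663 .086 .0105 1.607; python3 - <<'E'
from h import *
T=pose();p,d=optics.grab_frame('wrist'); cv2.imwrite('pics/w5.png',cv2.resize(p,(784,588))[:,:,::-1]); np.save('T5.npy',T)
E
```

```text
Traceback (most recent call last):
  File "g.py", line 5, in <module>
    print('clock',round(s['clock'],2),s['position'].round(4),s['tool_rot'].round(4),'F',s['force'].round(1),'w',s['grip_width'].round(4),s['finger_force'])
                                                                                                                ^^^^^^^^^^^^^^^^^^^^^
AttributeError: 'float' object has no attribute 'round'
```

View pics/w5.png

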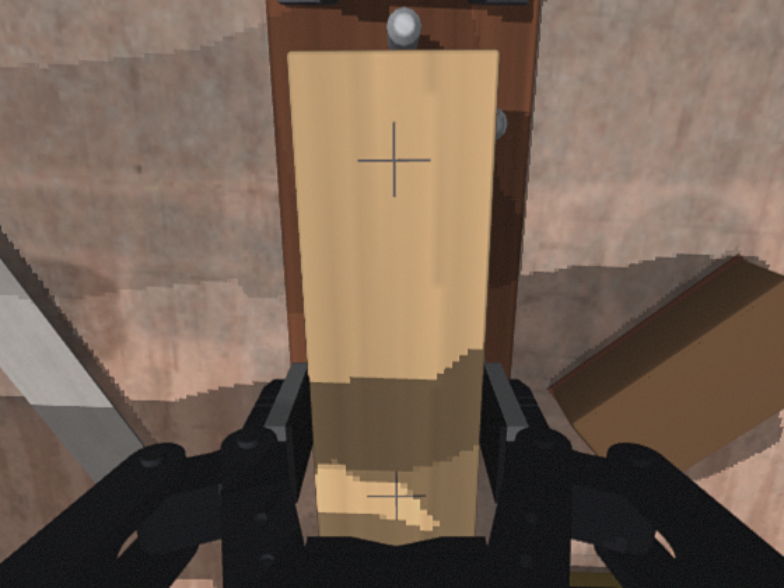

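The held blank is centred between the fingers: its far edge runs (289,53)–(498,51), its cross is at (394,160), and the end pin is at (403,22).

```bash
sed -i "s/s\['grip_width'\].round(4)/s['grip_width']/" g.py; python3 g.py .5663 .086 .0105 1.607; python3 - <<'E'
from h import *
T=np.load('T5.npy')
for p,z in [((289,53),.1147),((498,51),.1147),((403,22),.059)]: 
    w=ray('wrist',np.array(p)/1.4,z,T); print(w.round(4),'tool',(T[:3,:3].T@(w-T[:3,3])).round(4))
E
```

```text
clock 7.63 [0.5654 0.0793 0.0766] [-3.1413e+00  7.0000e-04  1.6061e+00] F [-0.2 -0.3 -0.2] w 0.0493466665867119 37.4628621339798
shift [0.067 0.012 0.661] rotvec [-0.0002  0.0003 -0.0004]
[0.5373 0.1727 0.1147] tool [ 0.0936 -0.0247 -0.0381]
[0.5858 0.1749 0.1147] tool [ 0.094   0.0239 -0.0382]
[0.5638 0.1903 0.059 ] tool [0.1101 0.0025 0.0175]
```

{"name": "apply_moves", "arguments": {
  "linear": [
    [0.07, 0.01, 0.1],
    [0.07, 0.01, 0.25],
    [0.07, 0.01, 0.4],
    [0.07, 0.01, 0.5],
    [0.07, 0.01, 0.55]
  ],
  "delta_rot": [
    [0, 0, 0],
    [0, 0, 0],
    [0, 0, 0],
    [0, 0, 0],
    [0, 0, 0]
  ]
}}

```text
clock: 8.05
position: [0.5657, 0.0867, 0.0199]
tool_rot: [-3.14, 0.0, 1.606]
force: [0.5, 0.0, -0.6]
grip_width: 0.0491
finger_force: 37.5
```

{"name": "apply_moves", "arguments": {
  "linear": [
    [0, 0, 0.03],
    [0, 0, 0.06],
    [0, 0, 0.1],
    [0, 0, 0.1],
    [0, 0, 0.1]
  ],
  "delta_rot": [
    [0, 0, 0],
    [0, 0, 0],
    [0, 0, 0],
    [0, 0, 0],
    [0, 0, 0]
  ]
}}

```text
clock: 8.47
position: [0.5666, 0.0872, 0.0118]
tool_rot: [3.141, -0.0, 1.606]
force: [0.0, -0.7, -1.3]
grip_width: 0.0491
finger_force: 37.5
```

```bash
python3 g.py .5663 .086 .0105 1.607
```

```text
clock 8.47 [0.5666 0.0872 0.0118] [ 3.1413 -0.      1.6063] F [ 0.  -0.7 -1.3] w 0.049143575357554634 37.48465955257416
shift [-0.012 -0.004  0.013] rotvec [ 0.0001 -0.     -0.0003]
```

{"name": "apply_moves", "arguments": {
  "linear": [
    [0, 0, 0.01],
    [0, 0, 0.015],
    [0, 0, 0.015],
    [0, 0, 0.015],
    [0, 0, 0.015]
  ],
  "delta_rot": [
    [0, 0, 0],
    [0, 0, 0],
    [0, 0, 0],
    [0, 0, 0],
    [0, 0, 0]
  ]
}}

```text
clock: 8.88
position: [0.5666, 0.0872, 0.0102]
tool_rot: [3.141, -0.0, 1.606]
force: [1.2, -0.6, -1.2]
grip_width: 0.0489
finger_force: 37.5
```

{"name": "apply_moves", "arguments": {
  "linear": [
    [0, 0, 0],
    [0, 0, 0],
    [0, 0, 0],
    [0, 0, 0],
    [0, 0, 0]
  ],
  "delta_rot": [
    [0, 0, 0],
    [0, 0, 0],
    [0, 0, 0],
    [0, 0, 0],
    [0, 0, 0]
  ],
  "gripper": 1
}}

```text
clock: 9.3
position: [0.5665, 0.0872, 0.0101]
tool_rot: [3.142, -0.0, 1.606]
force: [-0.6, 0.4, 0.6]
grip_width: 0.0856
finger_force: 0.0
```

{"name": "apply_moves", "arguments": {
  "linear": [
    [0, 0, -0.2],
    [0, 0, -0.5],
    [0, 0, -0.8],
    [0, 0, -1],
    [0, 0, -1]
  ],
  "delta_rot": [
    [0, 0, 0],
    [0, 0, 0],
    [0, 0, 0],
    [0, 0, 0],
    [0, 0, 0]
  ]
}}

```text
clock: 9.72
position: [0.5685, 0.0876, 0.1142]
tool_rot: [3.136, -0.001, 1.606]
force: [-0.4, 0.3, -0.3]
grip_width: 0.0854
finger_force: 0.0
```

```bash
python3 g.py .484 -.3905 .06 .2887; python3 - <<'E'
from h import *
T=pose();p,d=optics.grab_frame('wrist'); cv2.imwrite('pics/w6.png',cv2.resize(p,(784,588))[:,:,::-1]); np.save('T6.npy',T)
E
```

```text
clock 9.72 [0.5685 0.0876 0.1142] [ 3.136e+00 -1.000e-03  1.606e+00] F [-0.4  0.3 -0.3] w 0.08542945914650342 0.0
shift [-4.748 -1.016  0.531] rotvec [ 0.0019 -0.0022  0.629 ]
```

View pics/w6.png

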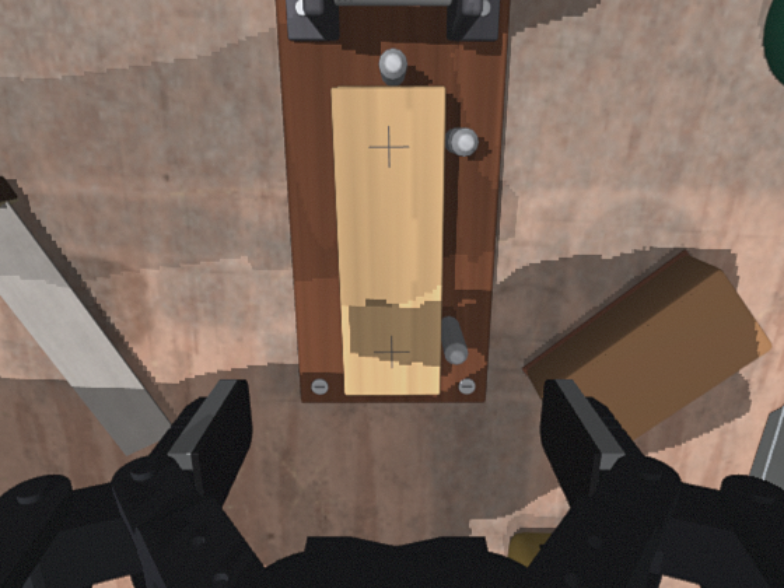

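Blank_A now lies on blank_1 with small gaps to the pins. Going for the second loose blank.

{"name": "apply_moves", "arguments": {
  "linear": [
    [-0.3, -0.1, 0],
    [-0.6, -0.2, 0],
    [-0.99, -0.24, 0],
    [-0.99, -0.24, 0],
    [-0.99, -0.24, 0]
  ],
  "delta_rot": [
    [0, 0, 0.04],
    [0, 0, 0.08],
    [0, 0, 0.12],
    [0, 0, 0.16],
    [0, 0, 0.21]
  ]
}}

```text
clock: 10.18
position: [0.5453, -0.0154, 0.1092]
tool_rot: [-3.141, 0.001, 1.159]
force: [-0.2, 1.2, 0.9]
grip_width: 0.0853
finger_force: 0.0
```

{"name": "apply_moves", "arguments": {
  "linear": [
    [-0.3, 0.05, 0],
    [-0.6, 0.1, 0],
    [-0.95, 0.19, 0],
    [-0.95, 0.19, 0],
    [-0.95, 0.19, 0]
  ],
  "delta_rot": [
    [0, 0, 0.04],
    [0, 0, 0.08],
    [0, 0, 0.12],
    [0, 0, 0.16],
    [0, 0, 0.21]
  ]
}}

```text
clock: 10.6
position: [0.5251, -0.1099, 0.1092]
tool_rot: [-3.141, 0.002, 0.719]
force: [0.8, 0.8, 0.2]
grip_width: 0.0851
finger_force: 0.0
```

{"name": "apply_moves", "arguments": {
  "linear": [
    [-0.25, 0.2, 0],
    [-0.5, 0.4, 0],
    [-0.81, 0.61, 0],
    [-0.81, 0.61, 0],
    [-0.81, 0.61, 0]
  ],
  "delta_rot": [
    [0, 0, 0.04],
    [0, 0, 0.08],
    [0, 0, 0.12],
    [0, 0, 0.16],
    [0, 0, 0.21]
  ]
}}

```text
clock: 11.02
position: [0.5047, -0.2093, 0.1092]
tool_rot: [3.141, 0.002, 0.279]
force: [1.1, 0.0, -0.1]
grip_width: 0.0852
finger_force: 0.0
```

{"name": "apply_moves", "arguments": {
  "linear": [
    [-0.1, 0.25, 0],
    [-0.2, 0.5, 0],
    [-0.37, 0.83, 0],
    [-0.37, 0.83, 0],
    [-0.37, 0.83, 0]
  ],
  "delta_rot": [
    [0, 0, 0],
    [0, 0, 0],
    [0, 0, 0],
    [0, 0, 0],
    [0, 0, 0]
  ]
}}

```text
clock: 11.43
position: [0.4927, -0.2989, 0.109]
tool_rot: [3.142, 0.002, 0.283]
force: [0.1, 0.1, -0.2]
grip_width: 0.0855
finger_force: 0.0
```

{"name": "apply_moves", "arguments": {
  "linear": [
    [-0.1, 0.25, 0],
    [-0.2, 0.5, 0.1],
    [-0.37, 0.83, 0.3],
    [-0.37, 0.83, 0.5],
    [-0.37, 0.83, 0.5]
  ],
  "delta_rot": [
    [0, 0, 0],
    [0, 0, 0],
    [0, 0, 0],
    [0, 0, 0],
    [0, 0, 0]
  ]
}}

```text
clock: 11.85
position: [0.4797, -0.3866, 0.0559]
tool_rot: [-3.138, 0.004, 0.285]
force: [-0.2, 1.3, -0.8]
grip_width: 0.0849
finger_force: 0.0
```

```bash
python3 g.py .4843 -.3905 -.0235 .2887
```

```text
clock 11.85 [ 0.4797 -0.3866  0.0559] [-3.1378  0.0039  0.285 ] F [-0.2  1.3 -0.8] w 0.0848898501264613 0.0
shift [0.036 0.053 0.794] rotvec [-0.0018  0.0019 -0.0018]
```

{"name": "apply_moves", "arguments": {
  "linear": [
    [0.03, 0.03, 0.2],
    [0.03, 0.03, 0.4],
    [0.03, 0.03, 0.6],
    [0.03, 0.03, 0.75],
    [0.03, 0.03, 0.82]
  ],
  "delta_rot": [
    [0, 0, -0.002],
    [0, 0, -0.002],
    [0, 0, -0.002],
    [0, 0, -0.002],
    [0, 0, -0.002]
  ]
}}

```text
clock: 12.27
position: [0.4858, -0.3872, -0.0236]
tool_rot: [-3.139, 0.001, 0.292]
force: [-0.3, -0.3, 0.6]
grip_width: 0.0856
finger_force: 0.0
```

{"name": "apply_moves", "arguments": {
  "linear": [
    [0, 0, 0],
    [0, 0, 0],
    [0, 0, 0],
    [0, 0, 0],
    [0, 0, 0]
  ],
  "delta_rot": [
    [0, 0, 0],
    [0, 0, 0],
    [0, 0, 0],
    [0, 0, 0],
    [0, 0, 0]
  ],
  "gripper": -1,
  "force": 35
}}

```text
clock: 12.68
position: [0.4865, -0.3893, -0.0206]
tool_rot: [3.14, -0.001, 0.291]
force: [-0.0, 1.2, 7.5]
grip_width: 0.0491
finger_force: 37.1
```

```bash
python3 g.py .4843 -.3905 -.0235 .2887
```

```text
clock 12.68 [ 0.4865 -0.3893 -0.0206] [ 3.1405e+00 -1.1000e-03  2.9110e-01] F [-0.   1.2  7.5] w 0.04906870095825185 37.13097810745239
shift [-0.025  0.005  0.029] rotvec [ 0.0005 -0.0005  0.0011]
```

{"name": "apply_moves", "arguments": {
  "linear": [
    [0, 0, -0.4],
    [0.1, -0.15, -0.8],
    [0.2, -0.4, -1],
    [0.3, -0.64, -1],
    [0.3, -0.64, -1]
  ],
  "delta_rot": [
    [0, 0, 0],
    [0, 0, -0.055],
    [0, 0, -0.11],
    [0, 0, -0.16],
    [0, 0, -0.21]
  ]
}}

```text
clock: 13.1
position: [0.4986, -0.3143, 0.0805]
tool_rot: [3.14, -0.003, 0.741]
force: [1.4, 1.8, -1.6]
grip_width: 0.0489
finger_force: 37.5
```

{"name": "apply_moves", "arguments": {
  "linear": [
    [0.2, -0.15, 0],
    [0.4, -0.3, 0],
    [0.6, -0.45, 0],
    [0.82, -0.61, 0],
    [0.82, -0.61, 0]
  ],
  "delta_rot": [
    [0, 0, -0.04],
    [0, 0, -0.085],
    [0, 0, -0.13],
    [0, 0, -0.17],
    [0, 0, -0.21]
  ]
}}

```text
clock: 13.52
position: [0.5183, -0.2135, 0.0789]
tool_rot: [3.141, -0.002, 1.18]
force: [1.5, 0.9, -0.6]
grip_width: 0.0488
finger_force: 37.5
```

{"name": "apply_moves", "arguments": {
  "linear": [
    [0.2, -0.05, 0],
    [0.4, -0.1, 0],
    [0.7, -0.15, 0],
    [0.95, -0.19, 0],
    [0.95, -0.19, 0]
  ],
  "delta_rot": [
    [0, 0, -0.04],
    [0, 0, -0.085],
    [0, 0, -0.13],
    [0, 0, -0.17],
    [0, 0, -0.208]
  ]
}}

```text
clock: 13.93
position: [0.5377, -0.1186, 0.079]
tool_rot: [3.14, -0.002, 1.616]
force: [0.7, 1.3, -1.1]
grip_width: 0.0489
finger_force: 37.5
```

{"name": "apply_moves", "arguments": {
  "linear": [
    [0.3, 0.05, 0],
    [0.6, 0.1, 0],
    [0.99, 0.14, 0],
    [0.99, 0.14, 0],
    [0.99, 0.14, 0]
  ],
  "delta_rot": [
    [0, 0, 0],
    [0, 0, 0],
    [0, 0, 0],
    [0, 0, 0],
    [0, 0, 0]
  ]
}}

```text
clock: 14.35
position: [0.547, -0.0222, 0.0788]
tool_rot: [3.14, -0.0, 1.61]
force: [-0.1, -0.7, -0.4]
grip_width: 0.0487
finger_force: 37.5
```

{"name": "apply_moves", "arguments": {
  "linear": [
    [0.3, 0.05, 0],
    [0.6, 0.15, 0],
    [0.94, 0.23, 0],
    [0.94, 0.23, 0],
    [0.94, 0.23, 0]
  ],
  "delta_rot": [
    [0, 0, 0],
    [0, 0, 0],
    [0, 0, 0],
    [0, 0, 0],
    [0, 0, 0]
  ]
}}

```text
clock: 14.77
position: [0.5665, 0.0711, 0.0784]
tool_rot: [3.141, -0.0, 1.608]
force: [-0.0, -2.6, -0.8]
grip_width: 0.0487
finger_force: 37.5
```

```bash
python3 - <<'E'
from h import *
T=pose();p,d=optics.grab_frame('wrist'); cv2.imwrite('pics/w7.png',cv2.resize(p,(784,588))[:,:,::-1]); np.save('T7.npy',T)
P=cloud('wrist',d,T); print('held top z',np.median(P[100:240,250:310,2]))
m=(P[...,2]>.09)&(P[...,2]<.13); m[255:]=0; m[:,:200]=0; m[:,380:]=0
Pt=(P-T[:3,3])@T[:3,:3]; print('far edge tool x',np.percentile(Pt[m][:,0],[99,99.9]), 'y',np.percentile(Pt[m][:,1],[.5,99.5]))
E
python3 g.py .5662 .0884 .028 1.607
```

```text
held top z 0.11426633696815665
far edge tool x [0.09216005 0.09275743] y [-0.02458384  0.02466583]
clock 14.82 [0.5663 0.0694 0.0784] [3.1413e+00 6.0000e-04 1.6064e+00] F [-0.3 -0.2 -0.9] w 0.048752656192422916 37.46042311191559
shift [0.19  0.006 0.504] rotvec [ 0.0001  0.0003 -0.0003]
```

{"name": "apply_moves", "arguments": {
  "linear": [
    [0.1, 0, 0],
    [0.19, 0, 0.1],
    [0.19, 0, 0.25],
    [0.19, 0, 0.35],
    [0.19, 0, 0.42]
  ],
  "delta_rot": [
    [0, 0, 0],
    [0, 0, 0],
    [0, 0, 0],
    [0, 0, 0],
    [0, 0, 0]
  ]
}}

```text
clock: 15.23
position: [0.5648, 0.0889, 0.0346]
tool_rot: [-3.14, 0.0, 1.606]
force: [-0.4, -0.2, -0.5]
grip_width: 0.0487
finger_force: 37.5
```

{"name": "apply_moves", "arguments": {
  "linear": [
    [0, 0, 0.02],
    [0, 0, 0.04],
    [0, 0, 0.06],
    [0, 0, 0.08],
    [0, 0, 0.09]
  ],
  "delta_rot": [
    [0, 0, 0],
    [0, 0, 0],
    [0, 0, 0],
    [0, 0, 0],
    [0, 0, 0]
  ]
}}

```text
clock: 15.65
position: [0.5657, 0.0891, 0.0273]
tool_rot: [3.141, -0.0, 1.606]
force: [-7.7, -1.9, 25.1]
grip_width: 0.049
finger_force: 40.4
```

```bash
python3 g.py .5662 .0884 .027 1.607
```

```text
clock 15.65 [0.5657 0.0891 0.0273] [ 3.1411e+00 -1.0000e-04  1.6061e+00] F [-7.7 -1.9 25.1] w 0.049000129098724976 40.36771237850189
shift [-0.007  0.004  0.003] rotvec [ 0.0002 -0.     -0.0004]
```

{"name": "apply_moves", "arguments": {
  "linear": [
    [0, 0, -0.01],
    [0, 0, -0.01],
    [0, 0, -0.01],
    [0, 0, -0.01],
    [0, 0, -0.01]
  ],
  "delta_rot": [
    [0, 0, 0],
    [0, 0, 0],
    [0, 0, 0],
    [0, 0, 0],
    [0, 0, 0]
  ],
  "gripper": 1
}}

```text
clock: 16.07
position: [0.5656, 0.0892, 0.0282]
tool_rot: [3.141, -0.0, 1.606]
force: [-0.2, -0.4, -0.6]
grip_width: 0.0853
finger_force: 0.0
```

{"name": "apply_moves", "arguments": {
  "linear": [
    [0, 0, -0.2],
    [0, 0, -0.5],
    [0, 0, -0.8],
    [0, 0, -1],
    [0, 0, -1]
  ],
  "delta_rot": [
    [0, 0, 0],
    [0, 0, 0],
    [0, 0, 0],
    [0, 0, 0],
    [0, 0, 0]
  ],
  "gripper": 1
}}

```text
clock: 16.48
position: [0.5675, 0.0895, 0.1322]
tool_rot: [3.136, -0.001, 1.606]
force: [1.4, -0.2, 0.5]
grip_width: 0.0854
finger_force: 0.0
```

```bash
python3 g.py .5662 .0884 .027 1.607; python3 - <<'E'
from h import *
T=pose();p,d=optics.grab_frame('wrist'); np.save('T8.npy',T); np.save('w8.npy',d); cv2.imwrite('pics/w8.png',p[:,:,::-1])
a=p[20:320,180:400]; cv2.imwrite('pics/w8b.png',cv2.resize(a,None,fx=2,fy=2,interpolation=cv2.INTER_CUBIC)[:,:,::-1])
P=cloud('wrist',d,T); m=(P[...,2]>.055)&(P[...,2]<.07)&(np.hypot(P[...,0]-.567,P[...,1]-.108)<.1); 
Q=P[m]; A=np.c_[Q[:,:2]-[.567,.108],np.ones(len(Q))]; print('plane',np.linalg.lstsq(A,Q[:,2],rcond=None)[0].round(4))
E
```

```text
clock 16.48 [0.5675 0.0895 0.1322] [ 3.1360e+00 -1.0000e-03  1.6061e+00] F [ 1.4 -0.2  0.5] w 0.08538752828749632 0.0
shift [-0.012 -0.019  1.052] rotvec [ 0.0027 -0.0005 -0.0004]
plane [-0.0203 -0.0042  0.0631]
```

View pics/w8b.png

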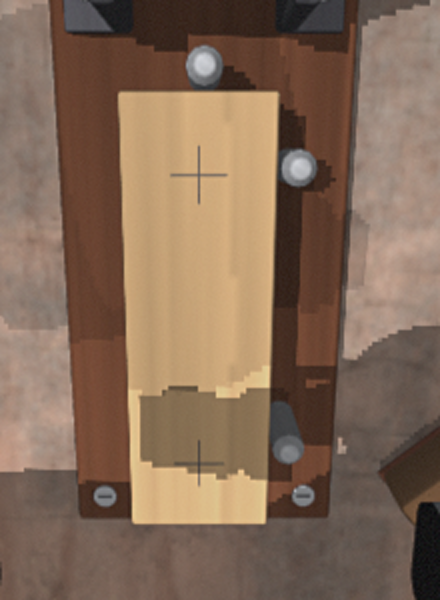

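The pile lies flat, with gaps of about 1.5–2 mm to the pins at (204,65), (298,167) and (288,448). Next: push it snug from the -y end using the flat front face of the shut fingers.

{"name": "apply_moves", "arguments": {
  "linear": [
    [-0.3, 0, 0],
    [-0.6, 0, 0],
    [-0.82, 0.02, 0],
    [-0.82, 0.02, 0],
    [-0.82, 0.02, 0]
  ],
  "delta_rot": [
    [0, 0, 0],
    [0, 0, 0],
    [0, 0, 0],
    [0, 0, 0],
    [0, 0, 0]
  ],
  "gripper": -1
}}

```text
clock: 16.95
position: [0.57, 0.0061, 0.1271]
tool_rot: [-3.14, 0.0, 1.604]
force: [-0.6, 1.1, 0.0]
grip_width: 0.0255
finger_force: 0.0
```

{"name": "apply_moves", "arguments": {
  "linear": [
    [0, 0, 0.1],
    [0, 0, 0.4],
    [0, 0, 0.7],
    [0, 0, 1],
    [0, 0, 1]
  ],
  "delta_rot": [
    [0, 0, 0],
    [0, 0, 0],
    [0, 0, 0],
    [0, 0, 0],
    [0, 0, 0]
  ]
}}

```text
clock: 17.37
position: [0.5669, 0.0087, 0.0225]
tool_rot: [-3.134, -0.0, 1.609]
force: [-1.4, 0.7, -0.6]
grip_width: 0.0001
finger_force: 0.0
```

```bash
python3 g.py .5706 .008 -.003 1.607
```

```text
clock 17.37 [0.5669 0.0087 0.0225] [-3.1338e+00 -4.0000e-04  1.6085e+00] F [-1.4  0.7 -0.6] w 5.689526474438022e-05 0.0
shift [-0.008  0.039  0.255] rotvec [-0.0037 -0.0002  0.0007]
```

{"name": "apply_moves", "arguments": {
  "linear": [
    [0, 0.01, 0.1],
    [0, 0.01, 0.2],
    [0, 0.01, 0.3],
    [0, 0.01, 0.3],
    [0, 0.01, 0.3]
  ],
  "delta_rot": [
    [0, 0, 0],
    [0, 0, 0],
    [0, 0, 0],
    [0, 0, 0],
    [0, 0, 0]
  ]
}}

```text
clock: 17.78
position: [0.5715, 0.0074, -0.0018]
tool_rot: [-3.142, 0.0, 1.606]
force: [0.5, 0.6, 0.7]
grip_width: 0.0
finger_force: 0.0
```

{"name": "apply_moves", "arguments": {
  "linear": [
    [0.03, 0, 0],
    [0.06, 0, 0],
    [0.09, 0, 0],
    [0.11, 0, 0],
    [0.12, 0, 0]
  ],
  "delta_rot": [
    [0, 0, 0],
    [0, 0, 0],
    [0, 0, 0],
    [0, 0, 0],
    [0, 0, 0]
  ]
}}

```text
clock: 18.2
position: [0.5712, 0.0199, -0.0016]
tool_rot: [3.141, -0.0, 1.607]
force: [1.0, -1.8, 0.5]
grip_width: -0.0003
finger_force: 0.0
```

{"name": "apply_moves", "arguments": {
  "linear": [
    [0.004, 0, 0],
    [0.008, 0, 0],
    [0.01, 0, 0],
    [0.01, 0, 0],
    [0.01, 0, 0]
  ],
  "delta_rot": [
    [0, 0, 0],
    [0, 0, 0],
    [0, 0, 0],
    [0, 0, 0],
    [0, 0, 0]
  ]
}}

```text
clock: 18.62
position: [0.571, 0.0202, -0.0019]
tool_rot: [-3.142, 0.0, 1.606]
force: [-0.3, -1.0, 0.4]
grip_width: -0.0003
finger_force: 0.0
```

{"name": "apply_moves", "arguments": {
  "linear": [
    [0.004, 0, 0],
    [0.008, 0, 0],
    [0.01, 0, 0],
    [0.01, 0, 0],
    [0.01, 0, 0]
  ],
  "delta_rot": [
    [0, 0, 0],
    [0, 0, 0],
    [0, 0, 0],
    [0, 0, 0],
    [0, 0, 0]
  ]
}}

```text
clock: 19.03
position: [0.5709, 0.0213, -0.0019]
tool_rot: [-3.142, -0.0, 1.606]
force: [-0.0, 0.1, 0.4]
grip_width: -0.0002
finger_force: 0.0
```

{"name": "apply_moves", "arguments": {
  "linear": [
    [0.004, 0, 0],
    [0.008, 0, 0],
    [0.01, 0, 0],
    [0.01, 0, 0],
    [0.01, 0, 0]
  ],
  "delta_rot": [
    [0, 0, 0],
    [0, 0, 0],
    [0, 0, 0],
    [0, 0, 0],
    [0, 0, 0]
  ]
}}

```text
clock: 19.45
position: [0.5709, 0.0219, -0.0019]
tool_rot: [-3.141, 0.0, 1.606]
force: [0.1, -5.4, 0.2]
grip_width: 0.0002
finger_force: 1.1
```

{"name": "apply_moves", "arguments": {
  "linear": [
    [0.004, 0, 0],
    [0.007, 0, 0],
    [0.007, 0, 0],
    [0.007, 0, 0],
    [0.007, 0, 0]
  ],
  "delta_rot": [
    [0, 0, 0],
    [0, 0, 0],
    [0, 0, 0],
    [0, 0, 0],
    [0, 0, 0]
  ]
}}

```text
clock: 19.87
position: [0.5709, 0.0222, -0.0019]
tool_rot: [-3.142, 0.001, 1.606]
force: [0.0, -6.5, -0.3]
grip_width: 0.0002
finger_force: 1.1
```

{"name": "apply_moves", "arguments": {
  "linear": [
    [0.004, 0, 0],
    [0.008, 0, 0],
    [0.01, 0, 0],
    [0.01, 0, 0],
    [0.01, 0, 0]
  ],
  "delta_rot": [
    [0, 0, 0],
    [0, 0, 0],
    [0, 0, 0],
    [0, 0, 0],
    [0, 0, 0]
  ]
}}

```text
clock: 20.28
position: [0.5708, 0.0227, -0.0019]
tool_rot: [-3.141, 0.001, 1.605]
force: [-0.3, -10.3, 0.2]
grip_width: 0.0001
finger_force: 1.2
```

{"name": "apply_moves", "arguments": {
  "linear": [
    [-0.15, 0, 0],
    [-0.3, 0, 0],
    [-0.3, 0, -0.4],
    [-0.3, 0, -0.8],
    [-0.3, 0, -1]
  ],
  "delta_rot": [
    [0, 0, 0],
    [0, 0, 0],
    [0, 0, 0],
    [0, 0, 0],
    [0, 0, 0]
  ]
}}

```text
clock: 20.7
position: [0.5731, -0.0056, 0.1017]
tool_rot: [3.138, -0.001, 1.606]
force: [0.8, -0.5, 0.3]
grip_width: -0.0002
finger_force: 0.0
```

{"name": "apply_moves", "arguments": {
  "linear": [
    [0, 0, 0],
    [0.1, -0.1, 0],
    [0.2, -0.15, 0],
    [0.31, -0.19, 0],
    [0.31, -0.19, 0]
  ],
  "delta_rot": [
    [0, 0, 0.05],
    [0, 0, 0.1],
    [0, 0, 0.15],
    [0, 0, 0.2],
    [0, 0, 0.25]
  ]
}}

```text
clock: 21.12
position: [0.5511, 0.0271, 0.0982]
tool_rot: [-3.141, -0.001, 1.08]
force: [0.5, 1.2, 0.7]
grip_width: 0.0
finger_force: 0.0
```

{"name": "apply_moves", "arguments": {
  "linear": [
    [0.1, -0.1, 0],
    [0.2, -0.2, 0],
    [0.3, -0.3, 0],
    [0.35, -0.41, 0],
    [0.35, -0.41, 0]
  ],
  "delta_rot": [
    [0, 0, 0.05],
    [0, 0, 0.1],
    [0, 0, 0.15],
    [0, 0, 0.2],
    [0, 0, 0.25]
  ]
}}

```text
clock: 21.53
position: [0.5308, 0.0774, 0.098]
tool_rot: [-3.14, -0.0, 0.557]
force: [0.6, -0.1, -0.1]
grip_width: 0.0002
finger_force: 0.0
```

{"name": "apply_moves", "arguments": {
  "linear": [
    [0.02, -0.1, 0],
    [0.04, -0.2, 0],
    [0.06, -0.35, 0],
    [0.06, -0.35, 0],
    [0.06, -0.35, 0]
  ],
  "delta_rot": [
    [0, 0, 0.05],
    [0, 0, 0.1],
    [0, 0, 0.15],
    [0, 0, 0.2],
    [0, 0, 0.25]
  ]
}}

```text
clock: 21.95
position: [0.5181, 0.1088, 0.0981]
tool_rot: [-3.141, 0.0, 0.032]
force: [0.1, 0.2, 0.2]
grip_width: 0.0002
finger_force: 0.0
```

```bash
python3 g.py .519 .1063 -.003 .036
```

```text
clock 21.95 [0.5181 0.1088 0.0981] [-3.1407e+00  1.0000e-04  3.2400e-02] F [0.1 0.2 0.2] w 0.0001668461746462837 0.0
shift [0.008 0.026 1.011] rotvec [-0.0004  0.     -0.0017]
```

{"name": "apply_moves", "arguments": {
  "linear": [
    [0, 0.02, 0.3],
    [0, 0.02, 0.6],
    [0, 0.02, 0.85],
    [0, 0.02, 1],
    [0, 0.02, 1]
  ],
  "delta_rot": [
    [0, 0, -0.002],
    [0, 0, -0.002],
    [0, 0, -0.002],
    [0, 0, -0.002],
    [0, 0, -0.002]
  ]
}}

```text
clock: 22.37
position: [0.5176, 0.1057, -0.0036]
tool_rot: [-3.141, 0.002, 0.04]
force: [-0.3, -0.1, 0.5]
grip_width: -0.0001
finger_force: 0.0
```

{"name": "apply_moves", "arguments": {
  "linear": [
    [0, 0, 0],
    [0.03, 0, 0],
    [0.06, 0, 0],
    [0.09, 0, 0],
    [0.11, 0, 0]
  ],
  "delta_rot": [
    [0, 0, 0],
    [0, 0, 0],
    [0, 0, 0],
    [0, 0, 0],
    [0, 0, 0]
  ]
}}

```text
clock: 22.78
position: [0.5295, 0.106, -0.0018]
tool_rot: [-3.141, 0.001, 0.04]
force: [-10.9, -0.7, 3.4]
grip_width: -0.0002
finger_force: 0.0
```

{"name": "apply_moves", "arguments": {
  "linear": [
    [0.004, 0, 0],
    [0.008, 0, 0],
    [0.01, 0, 0],
    [0.01, 0, 0],
    [0.01, 0, 0]
  ],
  "delta_rot": [
    [0, 0, 0],
    [0, 0, 0],
    [0, 0, 0],
    [0, 0, 0],
    [0, 0, 0]
  ]
}}

```text
clock: 23.2
position: [0.5293, 0.1057, -0.0021]
tool_rot: [3.141, 0.003, 0.04]
force: [-7.2, -1.1, 1.7]
grip_width: 0.0001
finger_force: 0.0
```

{"name": "apply_moves", "arguments": {
  "linear": [
    [0.004, 0, 0],
    [0.008, 0, 0],
    [0.01, 0, 0],
    [0.01, 0, 0],
    [0.01, 0, 0]
  ],
  "delta_rot": [
    [0, 0, 0],
    [0, 0, 0],
    [0, 0, 0],
    [0, 0, 0],
    [0, 0, 0]
  ]
}}

```text
clock: 23.62
position: [0.5294, 0.1057, -0.0023]
tool_rot: [3.141, 0.004, 0.04]
force: [-12.2, -0.1, 3.5]
grip_width: 0.0002
finger_force: 0.0
```

Contact is firm. Backing off; from here on I'll check numerically, since the picture allowance is used up.

{"name": "apply_moves", "arguments": {
  "linear": [
    [-0.15, 0, 0],
    [-0.3, 0, 0],
    [-0.3, 0, -0.4],
    [-0.3, 0, -0.8],
    [-0.3, 0, -1]
  ],
  "delta_rot": [
    [0, 0, 0],
    [0, 0, 0],
    [0, 0, 0],
    [0, 0, 0],
    [0, 0, 0]
  ]
}}

```text
clock: 24.03
position: [0.5027, 0.1047, 0.1016]
tool_rot: [-3.141, -0.003, 0.039]
force: [1.0, -0.6, 0.3]
grip_width: 0.0003
finger_force: 0.0
```

{"name": "apply_moves", "arguments": {
  "linear": [
    [0, 0, -0.4],
    [0, 0, -0.8],
    [0, 0, -1],
    [0, 0, -1],
    [0, 0, -1]
  ],
  "delta_rot": [
    [0, 0, -0.05],
    [0, 0, -0.1],
    [0, 0, -0.15],
    [0, 0, -0.2],
    [0, 0, -0.25]
  ],
  "gripper": 1
}}

```text
clock: 24.45
position: [0.5025, 0.105, 0.1999]
tool_rot: [3.141, -0.003, 0.569]
force: [-0.0, -0.0, 0.0]
grip_width: 0.0607
finger_force: 0.0
```

```bash
python3 - <<'E'
from h import *
s=monitor.observe(); print(s['clock'],s['position'].round(4),s['tool_rot'].round(4))
d=np.load('side0.npy'); c=np.array([.566,.108]); a=.036; Rj=np.array([[np.cos(a),np.sin(a)],[-np.sin(a),np.cos(a)]])
for n in ('side0','scene0'):
    P=cloud(n[:-1],np.load(n+'.npy')); J=P.copy(); J[...,:2]=(P[...,:2]-c)@Rj.T
    img=cv2.imread(f'pics/{n}.png').max(2)
    m=(abs(J[...,0])<.03)&(J[...,1]>.06)&(J[...,1]<.25)&(J[...,2]>.12)&(J[...,2]<.32)
    Q=J[m]; b=img[m]
    for z in np.arange(.12,.32,.02):
        k=abs(Q[:,2]-z)<.01; 
        if k.sum(): print(n,z.round(2),k.sum(),np.median(Q[k],0).round(4),np.median(b[k]))
    k=b<60; print('dark',k.sum(),Q[k].mean(0) if k.sum() else '', np.ptp(Q[k],0) if k.sum() else '')
# current wrist/side view of pile
p,dd=optics.grab_frame('side'); np.save('side9.npy',dd)
P=cloud('side',dd);J=P.copy(); J[...,:2]=(P[...,:2]-c)@Rj.T
for z0,z1 in ((.02,.031),(.035,.046),(.05,.06),(.06,.068)):
    m=(J[...,2]>z0)&(J[...,2]<z1)&(abs(J[...,0])<.02)&(J[...,1]<-.05)&(J[...,1]>-.1); print('end layer',z0,m.sum(),np.median(J[m][:,1]) if m.sum() else '', J[m][:,1].min() if m.sum() else '')
W=np.linalg.inv; print('side cam at',cam('side')[1][:3,3],'scene',cam('scene')[1][:3,3])
E
```

```text
24.45 [0.5025 0.105  0.1999] [ 3.141  -0.0034  0.5688]
side0 0.12 34 [-0.0002  0.1172  0.1242] 146.0
side0 0.14 75 [-0.001   0.1211  0.1401] 146.0
side0 0.16 74 [-0.0016  0.1261  0.1606] 146.0
side0 0.18 72 [0.0005 0.1304 0.1798] 145.0
side0 0.2 72 [-0.0013  0.1342  0.2002] 146.0
side0 0.22 76 [-0.0023  0.1386  0.2201] 147.0
side0 0.24 60 [-0.0009  0.1423  0.2389] 140.5
side0 0.26 21 [-0.0028  0.1447  0.2639] 73.0
side0 0.28 15 [-0.002   0.1469  0.2734] 52.0
dark 16 [-0.00325229  0.14457784  0.26924825] [0.01565822 0.01772535 0.00987645]
scene0 0.12 31 [-0.0027  0.1173  0.1262] 101.0
scene0 0.14 65 [-0.0007  0.1194  0.1404] 101.0
scene0 0.16 75 [-0.0048  0.1245  0.1609] 100.0
scene0 0.18 68 [0.0009 0.1289 0.1806] 101.0
scene0 0.2 74 [-0.002   0.1334  0.1994] 102.5
scene0 0.22 76 [-0.0017  0.1379  0.2204] 103.0
scene0 0.24 60 [-2.000e-04  1.426e-01  2.389e-01] 109.0
scene0 0.26 26 [-0.0047  0.1456  0.2641] 53.5
scene0 0.28 19 [-0.0031  0.1452  0.2737] 53.0
dark 27 [-0.00489986  0.14598947  0.26835526] [0.01369238 0.01662128 0.01772933]
end layer 0.02 53 -0.07634207707743779 -0.09974329057760938
end layer 0.035 35 -0.07508260200615553 -0.08066631570997078
end layer 0.05 36 -0.07317226798541161 -0.07946700952060821
end layer 0.06 43 -0.06815305497803653 -0.07685368781532931
side cam at [-0.10939693 -1.16225593  0.5825714 ] scene [-0.46107298 -0.63626577  0.90142472]
```

{"name": "apply_moves", "arguments": {
  "linear": [
    [-0.3, 0.2, 0],
    [-0.6, 0.4, 0],
    [-0.86, 0.63, 0],
    [-0.86, 0.63, 0],
    [-0.86, 0.63, 0]
  ],
  "delta_rot": [
    [0, 0, -0.03],
    [0, 0, -0.06],
    [0, 0, -0.09],
    [0, 0, -0.12],
    [0, 0, -0.12]
  ]
}}

```text
clock: 24.92
position: [0.4623, 0.0039, 0.1983]
tool_rot: [3.141, -0.0, 0.812]
force: [0.4, 0.4, -1.0]
grip_width: 0.0857
finger_force: 0.0
```

{"name": "apply_moves", "arguments": {
  "linear": [
    [-0.1, 0.1, 0.3],
    [-0.26, 0.25, 0.6],
    [-0.26, 0.25, 1],
    [-0.26, 0.25, 1],
    [-0.26, 0.25, 1]
  ],
  "delta_rot": [
    [0, 0.04, 0],
    [0, 0.08, 0],
    [0, 0.12, 0],
    [0, 0.167, 0],
    [0, 0.167, 0]
  ]
}}

```text
clock: 25.33
position: [0.4635, -0.0256, 0.1029]
tool_rot: [-3.13, -0.311, 0.815]
force: [0.9, 0.3, -0.4]
grip_width: 0.0854
finger_force: 0.0
```

```bash
python3 - <<'E'
from h import *
for i in range(3): p,d=optics.grab_frame('wrist')
T=pose(); s=monitor.observe(); print(s['clock'],s['position'].round(4),s['tool_rot'].round(4),s['qpos'].round(2))
p,d=optics.grab_frame('wrist'); np.save('w10.npy',d); np.save('T10.npy',T); cv2.imwrite('pics/w10.png',p[:,:,::-1])
P=cloud('wrist',d,T); c=np.array([.566,.108]); a=.036; Rj=np.array([[np.cos(a),np.sin(a)],[-np.sin(a),np.cos(a)]])
J=P.copy(); J[...,:2]=(P[...,:2]-c)@Rj.T
for n,ax,o,lim in (('-y end',1,0,.02),('-x side',0,1,.07)):
    for z in np.arange(.02,.066,.003):
        m=(abs(J[...,2]-z)<.0015)&(abs(J[...,o])<lim)&(J[...,ax]<(-.06 if ax else -.015))&(J[...,ax]>(-.085 if ax else -.035))
        q=J[m][:,ax]; print(n,z.round(3),m.sum(),(np.percentile(q,[20,50,80])*1e3).round(1) if m.sum() else '')
E
```

```text
25.4833 [ 0.4631 -0.0271  0.1036] [-3.1293 -0.3086  0.812 ] [ 0.21  0.4  -0.11  2.25 -0.6   0.38 -0.1 ]
-y end 0.02 312 [-82.6 -79.3 -76.2]
-y end 0.023 35 [-74.8 -74.8 -74.7]
-y end 0.026 37 [-74.9 -74.8 -74.7]
-y end 0.029 42 [-74.9 -74.8 -74.7]
-y end 0.032 20 [-74.9 -74.8 -74.8]
-y end 0.035 24 [-75.3 -75.2 -75. ]
-y end 0.038 46 [-75.4 -75.2 -75.1]
-y end 0.041 44 [-75.4 -75.2 -75.1]
-y end 0.044 44 [-75.3 -75.2 -75.1]
-y end 0.047 126 [-75.2 -74.8 -74.3]
-y end 0.05 68 [-74.6 -74.2 -74. ]
-y end 0.053 53 [-74.2 -74.1 -74. ]
-y end 0.056 56 [-74.2 -74.1 -74. ]
-y end 0.059 63 [-74.2 -74.1 -74. ]
-y end 0.062 989 [-72.  -67.4 -63. ]
-y end 0.065 541 [-71.3 -67.1 -62.8]
-x side 0.02 890 [-32.7 -29.5 -26. ]
-x side 0.023 140 [-25.2 -25.1 -25. ]
-x side 0.026 142 [-25.3 -25.1 -25. ]
-x side 0.029 143 [-25.3 -25.1 -25. ]
-x side 0.032 134 [-25.2 -25.1 -24.9]
-x side 0.035 97 [-25.6 -25.4 -25.1]
-x side 0.038 155 [-25.6 -25.4 -25.2]
-x side 0.041 159 [-25.6 -25.4 -25.1]
-x side 0.044 146 [-25.6 -25.3 -25.1]
-x side 0.047 338 [-25.4 -24.9 -24.3]
-x side 0.05 173 [-24.6 -24.2 -24.1]
-x side 0.053 168 [-24.4 -24.2 -24. ]
-x side 0.056 162 [-24.4 -24.2 -24. ]
-x side 0.059 145 [-24.4 -24.2 -24.1]
-x side 0.062 1132 [-23.4 -20.6 -17.3]
-x side 0.065 551 [-22.1 -19.5 -16.9]
```

The -x and -y faces of the three layers agree within about 1 mm. Now to the leaf: level the tool and rise.

{"name": "apply_moves", "arguments": {
  "linear": [
    [0.1, 0, -0.3],
    [0.2, 0, -0.6],
    [0.3, 0, -1],
    [0.3, 0, -1],
    [0.3, 0, -1]
  ],
  "delta_rot": [
    [0, -0.04, 0],
    [0, -0.08, 0],
    [0, -0.12, 0],
    [0, -0.147, 0],
    [0, -0.147, 0]
  ]
}}

```text
clock: 25.95
position: [0.4654, -0.0265, 0.2131]
tool_rot: [-3.14, 0.003, 0.823]
force: [-1.2, 0.6, 0.1]
grip_width: 0.0851
finger_force: 0.0
```

```bash
python3 g.py .5606 .258 .275 1.607; python3 - <<'E'
from h import *
T=pose(); p,d=optics.grab_frame('side'); P=cloud('side',d); c=np.array([.566,.108]); a=.036; Rj=np.array([[np.cos(a),np.sin(a)],[-np.sin(a),np.cos(a)]])
J=P.copy(); J[...,:2]=(P[...,:2]-c)@Rj.T
m=(abs(J[...,0])<.03)&(J[...,1]>.06)&(J[...,1]<.25)&(J[...,2]>.25)&(J[...,2]<.32)&(p.max(2)<75); print(m.sum(),J[m].mean(0),J[m].max(0),J[m].min(0))
E
```

```text
clock 25.95 [ 0.4654 -0.0265  0.2131] [-3.1401e+00  2.8000e-03  8.2280e-01] F [-1.2  0.6  0.1] w 0.0850560518716125 0.0
shift [ 2.731 -1.238 -0.625] rotvec [-0.0012  0.001  -0.3744]
12 [-0.00593628  0.14863256  0.26981472] [-0.00152847  0.15849066  0.27554531] [-0.01175133  0.14166596  0.26275569]
```

{"name": "apply_moves", "arguments": {
  "linear": [
    [0.3, -0.1, -0.3],
    [0.6, -0.2, -0.5],
    [0.93, -0.32, -0.62],
    [0.93, -0.32, -0.62],
    [0.93, -0.32, -0.62]
  ],
  "delta_rot": [
    [0, 0, -0.04],
    [0, 0, -0.08],
    [0, 0, -0.12],
    [0, 0, -0.16],
    [0, 0, -0.19]
  ]
}}

```text
clock: 26.42
position: [0.5041, 0.0652, 0.2726]
tool_rot: [-3.137, -0.004, 1.228]
force: [-0.6, -1.5, -0.7]
grip_width: 0.0855
finger_force: 0.0
```

{"name": "apply_moves", "arguments": {
  "linear": [
    [0.3, 0, 0],
    [0.6, -0.02, 0],
    [0.95, -0.03, 0],
    [0.95, -0.03, 0],
    [0.95, -0.03, 0]
  ],
  "delta_rot": [
    [0, 0, -0.04],
    [0, 0, -0.08],
    [0, 0, -0.12],
    [0, 0, -0.16],
    [0, 0, -0.185]
  ]
}}

```text
clock: 26.83
position: [0.533, 0.1555, 0.2722]
tool_rot: [-3.138, -0.005, 1.616]
force: [0.5, -1.0, -0.0]
grip_width: 0.0855
finger_force: 0.0
```

{"name": "apply_moves", "arguments": {
  "linear": [
    [0.3, 0.1, 0],
    [0.5, 0.2, 0],
    [0.7, 0.28, 0],
    [0.7, 0.28, 0],
    [0.7, 0.28, 0]
  ],
  "delta_rot": [
    [0, 0, 0],
    [0, 0, 0],
    [0, 0, 0],
    [0, 0, 0],
    [0, 0, 0]
  ]
}}

```text
clock: 27.25
position: [0.5579, 0.2255, 0.2724]
tool_rot: [-3.138, -0.005, 1.61]
force: [-1.1, -0.5, 0.0]
grip_width: 0.0857
finger_force: 0.0
```

```bash
python3 - <<'E'
from h import *
T=pose(); p,d=optics.grab_frame('wrist'); cv2.imwrite('pics/w11.png',p[:,:,::-1]); P=cloud('wrist',d,T); J=(P-T[:3,3])@T[:3,:3]
c=np.array([.566,.108]); a=.036; Rj=np.array([[np.cos(a),np.sin(a)],[-np.sin(a),np.cos(a)]])
K=P.copy(); K[...,:2]=(P[...,:2]-c)@Rj.T
m=(abs(K[...,0])<.03)&(abs(K[...,1]-.15)<.03)&(abs(K[...,2]-.265)<.014)
Q=K[m]; print(m.sum(),Q.mean(0),Q.max(0),Q.min(0), p[m].mean(0))
# sphere fit r=11mm
if m.sum()>50:
    from scipy.optimize import least_squares
    r=least_squares(lambda q:np.linalg.norm(Q-q,axis=1)-.011,Q.mean(0)-[0,0,.008],loss='soft_l1',f_scale=.001); print('knob jig',r.x, np.median(abs(r.fun)), 'world',np.r_[c+Rj.T@r.x[:2],r.x[2]])
E
python3 g.py .5606 .258 .228 1.607
```

```text
1520 [0.00090796 0.15413356 0.27199311] [0.01161956 0.16354339 0.27671364] [-0.00970227  0.14233243  0.26319766] [32.09276316 31.88947368 34.20131579]
knob jig [0.00112648 0.15238604 0.26454191] 0.00025520370289482553 world [0.56164104 0.26032785 0.26454191]
clock 27.3 [0.558  0.2242 0.2724] [-3.1379 -0.0054  1.6086] F [-0.2 -0.5 -0. ] w 0.08544578348532073 0.0
shift [0.335 0.041 0.446] rotvec [-0.0018 -0.0026  0.0008]
```

{"name": "apply_moves", "arguments": {
  "linear": [
    [0.2, 0.05, 0],
    [0.36, 0.05, 0],
    [0.36, 0.05, 0.15],
    [0.36, 0.05, 0.3],
    [0.36, 0.05, 0.44]
  ],
  "delta_rot": [
    [-0.002, -0.003, 0],
    [-0.002, -0.003, 0],
    [-0.002, -0.003, 0],
    [-0.002, -0.003, 0],
    [-0.002, -0.003, 0]
  ]
}}

```text
clock: 27.72
position: [0.5613, 0.26, 0.2279]
tool_rot: [-3.142, -0.001, 1.608]
force: [0.4, -0.0, 0.5]
grip_width: 0.0854
finger_force: 0.0
```

{"name": "apply_moves", "arguments": {
  "linear": [
    [0, 0, 0],
    [0, 0, 0],
    [0, 0, 0],
    [0, 0, 0],
    [0, 0, 0]
  ],
  "delta_rot": [
    [0, 0, 0],
    [0, 0, 0],
    [0, 0, 0],
    [0, 0, 0],
    [0, 0, 0]
  ],
  "gripper": -1,
  "force": 25
}}

```text
clock: 28.13
position: [0.5621, 0.2593, 0.229]
tool_rot: [3.141, -0.002, 1.607]
force: [0.1, -0.5, 0.4]
grip_width: 0.0255
finger_force: 0.0
```

{"name": "apply_moves", "arguments": {
  "linear": [
    [0, 0, 0],
    [0, 0, 0],
    [0, 0, 0],
    [0, 0, 0],
    [0, 0, 0]
  ],
  "delta_rot": [
    [0, 0, 0],
    [0, 0, 0],
    [0, 0, 0],
    [0, 0, 0],
    [0, 0, 0]
  ]
}}

```text
clock: 28.55
position: [0.5617, 0.2595, 0.2289]
tool_rot: [-3.141, -0.002, 1.608]
force: [-3.3, 0.2, 7.0]
grip_width: 0.0196
finger_force: 24.2
```

```bash
python3 g.py .5616 .2603 .228 1.607
```

```text
clock 28.55 [0.5617 0.2595 0.2289] [-3.1413e+00 -1.9000e-03  1.6076e+00] F [-3.3  0.2  7. ] w 0.0196192528594343 24.205598831176758
shift [ 0.008 -0.001  0.009] rotvec [-0.0001 -0.0009  0.0003]
```

{"name": "apply_moves", "arguments": {
  "linear": [
    [0, 0, 0],
    [0, 0, 0],
    [0, 0, 0],
    [0, 0, 0.04],
    [0, 0, 0.07]
  ],
  "delta_rot": [
    [0, 0, 0],
    [0, 0, 0],
    [0, 0, 0],
    [0, 0, 0],
    [0, 0, 0]
  ],
  "gripper": 0
}}

```text
clock: 28.97
position: [0.5618, 0.259, 0.2208]
tool_rot: [-3.141, -0.001, 1.607]
force: [0.2, 0.5, 0.2]
grip_width: 0.0431
finger_force: 0.0
```

{"name": "apply_moves", "arguments": {
  "linear": [
    [0, 0, 0],
    [0, 0, 0],
    [0, 0, 0],
    [0, 0, 0],
    [0, 0, 0]
  ],
  "delta_rot": [
    [0, 0, 0],
    [0, 0, 0],
    [0, 0, 0],
    [0, 0, 0],
    [0, 0, 0]
  ],
  "gripper": -1,
  "force": 30
}}

```text
clock: 29.38
position: [0.5617, 0.259, 0.2208]
tool_rot: [-3.14, -0.001, 1.608]
force: [-0.3, 0.6, -4.1]
grip_width: 0.0198
finger_force: 29.4
```

```bash
python3 g.py .5616 .2603 .228 1.607
```

```text
clock 29.38 [0.5617 0.259  0.2208] [-3.1404e+00 -8.0000e-04  1.6075e+00] F [-0.3  0.6 -4.1] w 0.01976226986366755 29.44008082151413
shift [ 0.013 -0.    -0.071] rotvec [-0.0006 -0.0004  0.0002]
```

{"name": "apply_moves", "arguments": {
  "linear": [
    [-0.14, 0, -0.025],
    [-0.28, 0, -0.043],
    [-0.43, 0, -0.047],
    [-0.586, 0, -0.044],
    [-0.586, 0, -0.044]
  ],
  "delta_rot": [
    [0, 0, 0],
    [0, 0, 0],
    [0, 0, 0],
    [0, 0, 0],
    [0, 0, 0]
  ]
}}

```text
clock: 29.8
position: [0.5639, 0.196, 0.2255]
tool_rot: [-3.14, 0.001, 1.604]
force: [-4.3, -1.5, -0.0]
grip_width: 0.02
finger_force: 30.3
```

{"name": "apply_moves", "arguments": {
  "linear": [
    [-0.15, 0, 0.015],
    [-0.3, 0, 0.044],
    [-0.45, 0, 0.083],
    [-0.59, 0, 0.132],
    [-0.59, 0, 0.132]
  ],
  "delta_rot": [
    [0, 0, 0],
    [0, 0, 0],
    [0, 0, 0],
    [0, 0, 0],
    [0, 0, 0]
  ]
}}

```text
clock: 30.22
position: [0.5659, 0.1375, 0.2113]
tool_rot: [-3.14, 0.001, 1.604]
force: [-4.1, -3.0, 3.0]
grip_width: 0.02
finger_force: 30.9
```

{"name": "apply_moves", "arguments": {
  "linear": [
    [-0.14, 0, 0.06],
    [-0.27, 0, 0.13],
    [-0.4, 0, 0.21],
    [-0.524, 0, 0.3],
    [-0.524, 0, 0.3]
  ],
  "delta_rot": [
    [0, 0, 0],
    [0, 0, 0],
    [0, 0, 0],
    [0, 0, 0],
    [0, 0, 0]
  ]
}}

```text
clock: 30.63
position: [0.5677, 0.087, 0.1808]
tool_rot: [-3.139, 0.0, 1.605]
force: [-4.1, -2.2, 0.5]
grip_width: 0.02
finger_force: 31.4
```

{"name": "apply_moves", "arguments": {
  "linear": [
    [-0.115, 0, 0.1],
    [-0.22, 0, 0.205],
    [-0.32, 0, 0.32],
    [-0.41, 0, 0.44],
    [-0.41, 0, 0.44]
  ],
  "delta_rot": [
    [0, 0, 0],
    [0, 0, 0],
    [0, 0, 0],
    [0, 0, 0],
    [0, 0, 0]
  ]
}}

```text
clock: 31.05
position: [0.569, 0.0473, 0.1367]
tool_rot: [-3.139, -0.0, 1.607]
force: [-4.7, -2.0, -0.6]
grip_width: 0.0196
finger_force: 31.9
```

{"name": "apply_moves", "arguments": {
  "linear": [
    [-0.08, 0, 0.13],
    [-0.15, 0, 0.26],
    [-0.21, 0, 0.4],
    [-0.263, 0, 0.544],
    [-0.263, 0, 0.544]
  ],
  "delta_rot": [
    [0, 0, 0],
    [0, 0, 0],
    [0, 0, 0],
    [0, 0, 0],
    [0, 0, 0]
  ]
}}

```text
clock: 31.47
position: [0.5699, 0.0221, 0.0823]
tool_rot: [-3.139, -0.001, 1.607]
force: [-5.5, -1.2, -1.7]
grip_width: 0.0195
finger_force: 32.2
```

{"name": "apply_moves", "arguments": {
  "linear": [
    [-0.03, -0.01, 0.12],
    [-0.06, -0.01, 0.245],
    [-0.075, -0.01, 0.37],
    [-0.087, -0.01, 0.48],
    [-0.087, -0.01, 0.5]
  ],
  "delta_rot": [
    [0, 0, 0],
    [0, 0, 0],
    [0, 0, 0],
    [0, 0, 0],
    [0, 0, 0]
  ]
}}

```text
clock: 31.88
position: [0.5702, 0.0139, 0.0329]
tool_rot: [-3.141, -0.001, 1.608]
force: [-0.6, -1.5, 0.3]
grip_width: 0.02
finger_force: 32.4
```

```bash
python3 g.py .57 .014 .022 1.607
```

```text
clock 31.88 [0.5702 0.0139 0.0329] [-3.1414e+00 -1.1000e-03  1.6080e+00] F [-0.6 -1.5  0.3] w 0.020020568816754 32.372737526893616
shift [ 0.001 -0.002  0.109] rotvec [-0.0001 -0.0005  0.0005]
```

{"name": "apply_moves", "arguments": {
  "linear": [
    [0, 0, 0.03],
    [0, 0, 0.06],
    [0, 0, 0.085],
    [0, 0, 0.095],
    [0, 0, 0.095]
  ],
  "delta_rot": [
    [0, 0, 0],
    [0, 0, 0],
    [0, 0, 0],
    [0, 0, 0],
    [0, 0, 0]
  ]
}}

```text
clock: 32.3
position: [0.5702, 0.0136, 0.0243]
tool_rot: [3.141, -0.001, 1.608]
force: [2.9, -1.0, -2.2]
grip_width: 0.02
finger_force: 32.3
```

{"name": "apply_moves", "arguments": {
  "linear": [
    [0, 0, 0.01],
    [0, 0, 0.015],
    [0, 0, 0.015],
    [0, 0, 0.015],
    [0, 0, 0.015]
  ],
  "delta_rot": [
    [0, 0, 0],
    [0, 0, 0],
    [0, 0, 0],
    [0, 0, 0],
    [0, 0, 0]
  ]
}}

```text
clock: 32.72
position: [0.5701, 0.0136, 0.0228]
tool_rot: [3.141, -0.001, 1.608]
force: [5.7, 1.4, -0.6]
grip_width: 0.02
finger_force: 32.4
```

{"name": "apply_moves", "arguments": {
  "linear": [
    [0, 0.005, 0.01],
    [0, 0.005, 0.015],
    [0, 0.005, 0.015],
    [0, 0.005, 0.015],
    [0, 0.005, 0.015]
  ],
  "delta_rot": [
    [0, 0, 0],
    [0, 0, 0],
    [0, 0, 0],
    [0, 0, 0],
    [0, 0, 0]
  ]
}}

```text
clock: 33.13
position: [0.5701, 0.0136, 0.0211]
tool_rot: [-3.141, -0.001, 1.608]
force: [2.5, 1.1, -2.3]
grip_width: 0.02
finger_force: 32.4
```

```bash
python3 - <<'E'
from h import *
T=pose(); s=monitor.observe(); print(s['force'].round(1)); p,d=optics.grab_frame('wrist'); P=cloud('wrist',d,T); c=np.array([.566,.108]); a=.036; Rj=np.array([[np.cos(a),np.sin(a)],[-np.sin(a),np.cos(a)]])
J=P.copy(); J[...,:2]=(P[...,:2]-c)@Rj.T
m=(abs(J[...,0])<.02)&(J[...,1]>-.065)&(J[...,1]<.08)&(J[...,2]>.065)&(J[...,2]<.085); Q=J[m]
for y in np.arange(-.06,.09,.02):
    k=abs(Q[:,1]-y)<.01
    if k.sum(): print(y.round(2),k.sum(),np.median(Q[k][:,2]).round(4))
E
```

```text
[ 2.5  1.1 -2.3]
-0.06 4698 0.0721
-0.04 7636 0.0721
-0.02 8782 0.0718
0.0 8853 0.0717
```

{"name": "apply_moves", "arguments": {
  "linear": [
    [0, 0, 0.01],
    [0, 0, 0.015],
    [0, 0, 0.015],
    [0, 0, 0.015],
    [0, 0, 0.015]
  ],
  "delta_rot": [
    [0, 0, 0],
    [0, 0, 0],
    [0, 0, 0],
    [0, 0, 0],
    [0, 0, 0]
  ]
}}

```text
clock: 33.6
position: [0.5702, 0.0135, 0.0201]
tool_rot: [-3.141, -0.001, 1.608]
force: [-1.9, 1.8, 10.5]
grip_width: 0.0197
finger_force: 33.1
```

{"name": "apply_moves", "arguments": {
  "linear": [
    [0, 0, 0],
    [0, 0, 0],
    [0, 0, 0],
    [0, 0, 0],
    [0, 0, 0]
  ],
  "delta_rot": [
    [0, 0, 0],
    [0, 0, 0],
    [0, 0, 0],
    [0, 0, 0],
    [0, 0, 0]
  ],
  "gripper": 1
}}

```text
clock: 34.02
position: [0.57, 0.0134, 0.0195]
tool_rot: [-3.14, -0.001, 1.607]
force: [0.0, 0.2, -0.6]
grip_width: 0.0787
finger_force: 0.0
```

{"name": "apply_moves", "arguments": {
  "linear": [
    [0, 0, 0],
    [0, 0, -0.2],
    [0, 0, -0.5],
    [0, 0, -0.8],
    [0, 0, -1]
  ],
  "delta_rot": [
    [0, 0, 0],
    [0, 0, 0],
    [0, 0, 0],
    [0, 0, 0],
    [0, 0, 0]
  ]
}}

```text
clock: 34.43
position: [0.5707, 0.0132, 0.122]
tool_rot: [3.141, -0.001, 1.607]
force: [0.6, 0.9, -0.5]
grip_width: 0.0854
finger_force: 0.0
```

{"name": "apply_moves", "arguments": {
  "linear": [
    [-0.3, 0, -0.2],
    [-0.6, 0, -0.2],
    [-0.6, 0, -0.2],
    [-0.6, 0, -0.2],
    [-0.6, 0, -0.2]
  ],
  "delta_rot": [
    [0, 0.04, 0],
    [0, 0.08, 0],
    [0, 0.12, 0],
    [0, 0.12, 0],
    [0, 0.12, 0]
  ]
}}

```text
clock: 34.85
position: [0.5722, -0.0506, 0.1393]
tool_rot: [-3.141, -0.253, 1.601]
force: [-0.8, 0.2, -0.3]
grip_width: 0.0856
finger_force: 0.0
```

```bash
cat > chk.py <<'E'
from h import *
for i in range(3): p,d=optics.grab_frame('wrist')
T=pose(); print(monitor.observe()['clock'],T[:3,3]); p,d=optics.grab_frame('wrist'); P=cloud('wrist',d,T); c=np.array([.566,.108]); a=.036; Rj=np.array([[np.cos(a),np.sin(a)],[-np.sin(a),np.cos(a)]])
J=P.copy(); J[...,:2]=(P[...,:2]-c)@Rj.T
for y in np.arange(-.06,.11,.02):
    m=(abs(J[...,0])<.018)&(abs(J[...,1]-y)<.01)&(J[...,2]>.06)&(J[...,2]<.085)
    if m.sum()>20: print('plate z',y.round(2),m.sum(),np.median(J[m][:,2]).round(4))
for z in np.arange(.023,.063,.003):
    for n,ax,o,lim in (('-y',1,0,.02),('-x',0,1,.07)):
        m=(abs(J[...,2]-z)<.0015)&(abs(J[...,o])<lim)&(J[...,ax]<(-.06 if ax else -.015))&(J[...,ax]>(-.085 if ax else -.035))
        if m.sum()>8: print(n,z.round(3),m.sum(),(np.median(J[m][:,ax])*1e3).round(1),end=' ')
    print()
E
python3 chk.py
```

```text
35.0 [ 0.57235793 -0.04565556  0.13946905]
plate z -0.06 1713 0.0714
plate z -0.04 1542 0.0716
plate z -0.02 1582 0.0714
plate z 0.0 1143 0.0714

-y 0.026 29 -74.9 
-y 0.029 21 -74.8 
-y 0.032 18 -75.0 

-y 0.038 31 -75.3 
-y 0.041 19 -75.2 
-y 0.044 22 -75.4 
-y 0.047 90 -74.7 
-y 0.05 32 -74.3 
-y 0.053 40 -74.2 
-y 0.056 15 -74.1 
-y 0.059 30 -74.3 
-y 0.062 244 -72.2 -x 0.062 247 -23.1
```

The plate reads level along its length (71.4–71.6 mm), the pile is undisturbed and the robot is clear. Handing in.

```bash
python3 -c "
from workcell import workorder; print(workorder.job_done())"
```

```text
the job is handed in; nothing more can be done
None
```

I handed the job in at about 35 s: the two loose blanks lie flat on the jig blank with edges flush to about 1 mm, the pile was pushed against the pins, and the drill plate lies level on it; I didn't touch the tape measure or sanding block.

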